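# Start the board clamp screw square and turn it to the bite

## Robot

A 6-joint arm with a two-finger parallel gripper is mounted at the origin on the work surface. World frame = base frame: x ahead of the robot, y to its left, z up, the work surface at z = 0. Lengths are in mm, angles in rad, forces in N, time in s.
With the tool pointing down it reaches from about 300 to 775 mm from the base axis. Payload 14.6 kg.
Tool frame: the origin (TCP) lies on the centre line of the jaws, within the pads' length; the fingertips stand 8 mm ahead of it and the grasp point (between the pads) lies 11 mm behind it; z points along the fingers, y is the direction in which the jaws open and shut (so a half turn about z gives the same grasp; the last joint's range is limited). The gripper opens to 94 mm and grips with 3 to 60 N. Pads are 16 mm wide; open, the fingers measure 119 mm over their backs; the gripper's body (75 mm by 177 mm) begins 78 mm behind the grasp point.
Start: joints at [1.177, 0.3, 1.521, -0, 1.321, -0.067], TCP at [176.555, 520.881, 183.046] pointing down, gripper open.
Joint ranges: [-3.03, 3.03], [-0.79, 2.21], [0.23, 2.52], [-1.04, 4.18], [0, 3.07], [-2.55, 2.55]. Speed limits (rad/s): [2.22, 2.22, 2.57, 3.14, 3.14, 3.14].

## Interface

Orientations are given as [roll, pitch, yaw] about the fixed x, y, z axes, in that order (R = Rz(yaw) Ry(pitch) Rx(roll)).
In Python, from cell import read_state, cams, manip gives the robot as it stands.
- The arm moves only by the shell command python3 -m handwheel 'ROWS' [OPENING] [FORCE]. ROWS is JSON, a list of rows, each a list of 4 numbers: the shift along the tool's x, y, z in m, then the turn about the tool's z in degrees. In form: [[dx, dy, dz, turn], ...]. A call has 1 to 5 rows; each row is the pose to reach, as a shift and turn from the pose measured when the call began, along the tool's axes at that moment; what a row does not reach only later rows make up. A row lasts 1/8 s, in which the tool goes at most 62.5 mm and 10.7 degrees, less where a joint would pass 70% of its speed; a pose out of reach is approached as far as the arm can. A call with a gripper value outside its range is refused whole. OPENING is the closure, from 0 (fully open) to 1 (shut), set as the call begins (- or left out, the last holds). The fingers move at their own pace and stop on an object; FORCE is the grip in N (left out, the last holds). Time passes only in rows, so rows that repeat a pose let the fingers close. It gives the time, the measured TCP pose, the force and the opening at its end, in the units of the state.
- read_state(): the state, without advancing time (a new reading comes with each control period).
- cams.camera(name): name is "side" or "top"; returns the picture (420x560x3 uint8, red, green, blue); there is no depth.
- cams.get_calibration(name): a dict with "vertical_fov" (degrees; the focal length in pixels is half the picture's height over the tangent of half this angle, whatever the lens; pixels are square), "cx", "cy" (the principal point, pixels), "R" (3x3) and "t" (3): a world point X has camera coordinates R X + t. Camera axes: x right, y down, z forward; pixel columns grow to the right and rows downward; lengths in mm; the calibration is good to about 2 mm. A picture is of the moment at which its call begins. get_calibration takes no time and is no camera call.
- manip.sign_off(): hands the job in, once; it reports no verdict.
The state is a dict: "clock": time; "joints": joint angles; "qd": joint speeds; "effort": joint torques, N m; "eef_pos": TCP position; "eef_rot": TCP orientation; "wrist_force": force on the tool from outside, world axes, zero at the start; "moment": the same for the moment, N m; "finger_gap": finger opening in mm.
Only numpy, scipy, OpenCV 4.12 (cv2) and the standard library are available. Lean on these libraries where they do the work, as an engineer would, in place of code of your own. Each camera call takes 0.05 s, during which the arm holds its last target. There are 200 camera calls.

## Task

The square-headed screw of the board clamp has only been dropped into its threaded hole and leans. Take the T-handled driver with the square socket from the stand, set it fully home over the screw's head with a light hand and bring the screw upright before the first turn; then turn it clockwise, kept upright and the socket home, until you feel the jaw bite, and a touch more so that it is just snug - stop there, do not overtighten. Let go, leaving the driver standing upright on the screw, and leave everything else where it is.

Things in the scene. Friction and masses are not known exactly. Their poses are not given: they have to be found in the camera images.
- driver: Socket driver, steel, black T-handle, 0.2 kg, 106 mm tall, foot down in one of the stand's pockets (either). Origin: centre of its underside (socket mouth); z up, x along the handle bar: 80 (x) x 14 (y) x 16 mm, centre 98 mm up; shaft 12 mm across. Square foot 28 x 28 x 24 mm; its square socket is 17 mm wide, 14 mm deep, sides parallel to x and y, mouth chamfered 2 mm
- driver_grip (a point): centre of the driver's handle bar, 98 mm above its underside
- socket_roof (a point): centre of the inner roof of the driver's socket, 14 mm above its underside, axes as the driver's; it meets screw_top when the socket is fully home
- stand: Black driver stand, fixed, 70 x 190 x 22 mm, two square pockets 14 mm deep and 32 mm wide at y = -55 and +55 mm; origin under its centre; the drivers lift straight up out of it
- clamp: Board clamp, fixed: aluminium block 80 x 70 x 35 mm with a green circuit board sticking 67 mm out of its +x side, 22 mm up; the screw stands in the middle of its top. Origin: centre of its underside, z up
- hole (a point): centre of the mouth of the clamp's threaded hole, on its top face; the hole's axis is vertical through this point, axes as the clamp's
- screw_top (a point): top centre of the screw's head; z up its axis, x, y parallel to the head's sides. Head 16 mm square, 12 mm high, plus a 13 mm square, 2 mm high step (1 mm play in the socket), on a 30 mm round flange. 28 mm from the hole's mouth, less 0.5 mm per rad turned. The screw leans up to 0.15 rad about the mouth against 0.05 N m friction; an upright driver pressed home over the hole rights it
- screw_mark (a point): a small dark dot on the flange's rim, 15 mm off the screw's axis on its x side, 14 mm below screw_top
- jaw (a joint): how far the steel jaw plate at the clamp's +x face has come down on the board, m; 0 at the start. Turned clockwise from above, the screw first runs freely (drag 0.03 N m) for 0.5 to 1.2 rad, different each time and not to be seen, then bites: turning it on takes 0.3 N m and the jaw closes 8 mm per rad. Snug is about 0.1 rad past the bite; more than 0.25 rad past it is overtight
- pin_driver: the other driver in the stand: T-handle only 55 mm long, thin 8 mm shaft, round 28 mm collar at its foot; not wanted, leave it. Origin: centre of its underside
- flux_tin: bystander: round white tin, 60 mm across, 22 mm high; origin under its centre
- spool: bystander: bare metal spool, 54 mm across, 39 mm high; origin under its centre
- loose_board: bystander: loose green circuit board 70 x 50 mm lying on the mat; origin under its centre
- spare_screw: bystander: a spare square-headed screw lying on the mat, 50 mm long, 16 mm high; origin under its middle
- screwdriver: bystander: screwdriver with black handle lying at the right, 170 mm long; origin under its middle
- tweezers: bystander: flat steel tweezers lying at the left, 120 mm long; origin under its middle
There are look-alikes about, which are no part of the job. Leave any pink look-alike of the driver alone.

How it is judged (in metres and radians):
On the way, in this order (a step that is already met when the one before it is completed fails the run):
1. the driver's socket is fully home on the screw's head and both stand upright before the first turn (distance between socket_roof and screw_top below 0.0035 m and angle between each of screw_top, driver's own z axis and vertical below 0.09 rad and distance of screw_mark from where it was at the start of the episode below 0.005 m), for 0.2 s.
2. the screw is turned clockwise until the jaw bites, with the socket home and the screw upright (value of joint jaw above 0.0004 m and distance between socket_roof and screw_top below 0.0035 m and angle between screw_top's own z axis and vertical below 0.09 rad), for 0.2 s.
At the end, for the whole second after the job is handed in: The jaw has bitten and is just snug (closed 0.4 to 2 mm, 0.05 to 0.25 rad past the bite); the screw stands upright within 5 degrees; the driver stands on it, released and at rest, upright within 7.5 degrees, its socket home within 5 mm (value of joint jaw between 0.0004 and 0.002 m and angle between screw_top's own z axis and vertical below 0.09 rad and angle between driver's own z axis and vertical below 0.13 rad and distance between socket_roof and screw_top below 0.005 m and linear speed of driver below 0.02 m/s); the robot touches nothing.
It fails at once if the screw is turned (its mark more than 6 mm from its start, about 25 degrees) while it leans more than 6.3 degrees or with the socket lifted more than 6 mm off home (distance of screw_mark from where it was at the start of the episode above 0.006 m and (angle between screw_top's own z axis and vertical above 0.11 rad or distance between socket_roof and screw_top above 0.006 m)).
It fails at once if before the screw is turned (its mark within 5 mm of its start), the driver presses or levers on the screw or clamp with more than 30 N (distance of screw_mark from where it was at the start of the episode below 0.005 m and contact force between driver and clamp above 30 N).
It fails at once if the screw is overtightened: the jaw is closed by more than 2 mm (value of joint jaw above 0.002 m).
It fails at once if the arm or fingers push on the clamp or its screw (contact force between any of the arm, the fingers and clamp above 5 N).
It fails at once if a bystander is moved by more than 15 mm (distance of any of pin_driver, flux_tin, spool, loose_board, spare_screw, screwdriver, tweezers from where it was at the start of the episode above 0.015 m).
It also fails if it takes over 72 s, if anything falls off the work surface, if the arm or the gripper's body presses on something with over 40 N, if the wrist force passes 120 N, or if a joint passes its speed limit or range.

## Working session

There is one attempt and no reset: what is moved stays moved. The work goes in short steps, Python scripts to look and compute and a shell command to move; the robot and the scene stay as the last step left them, time stands still between calls to the robot, and variables do not carry over. Pictures are saved under pics/ and viewed, about 8 in all and at most 12, crops included, and the job is handed in when it is done.

```bash
mkdir -p pics; ls; python3 - <<'E'
from cell import read_state,cams
import cv2,numpy as np
s=read_state();print({k:np.round(v,3).tolist() for k,v in s.items()})
for n in("side","top"):
    im=cams.camera(n);np.save(f"pics/{n}0.npy",im)
    cv2.imwrite(f"pics/{n}0.png",im[:,:,::-1]);print(n,cams.get_calibration(n))
E
```

```text
pics
{'clock': 0.0, 'joints': [1.177, 0.3, 1.522, -0.0, 1.321, -0.067], 'qd': [-0.0, 0.001, -0.001, -0.001, 0.001, 0.0], 'effort': [0.0, -53.181, -35.274, 0.071, 0.024, -0.0], 'eef_pos': [176.453, 520.627, 182.485], 'eef_rot': [-3.14, -0.0, 2.815], 'wrist_force': [0.406, -0.025, -0.233], 'moment': [-0.023, 0.01, 0.013], 'finger_gap': 93.982}
side {'vertical_fov': 56.00781094785506, 'cx': 271.99987422387386, 'cy': 213.64311036753105, 'R': array([[ 0.91579006, -0.40095812, -0.0236888 ],
       [-0.23736524, -0.49268033, -0.83721195],
       [ 0.32401592,  0.77233327, -0.54636526]]), 't': array([-552.80452069,  239.92759154,  814.42122406])}
top {'vertical_fov': 46.82615353559041, 'cx': 279.5244992370338, 'cy': 210.30812727135657, 'R': array([[ 0.02975974, -0.99954937, -0.00392616],
       [-0.99825103, -0.0295199 , -0.05121965],
       [ 0.05108067,  0.00544358, -0.99867969]]), 't': array([ -20.99005478,  584.78393006, 1081.82701822])}
```

View pics/top0.png

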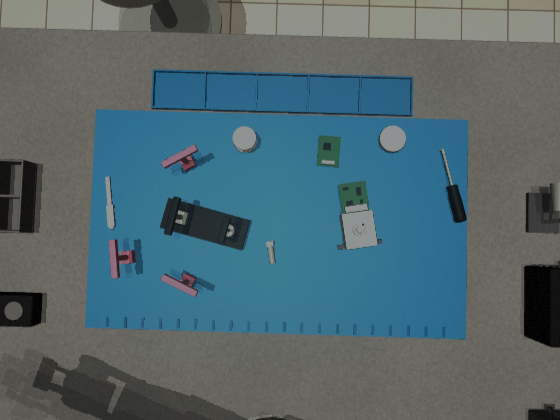

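View pics/side0.png

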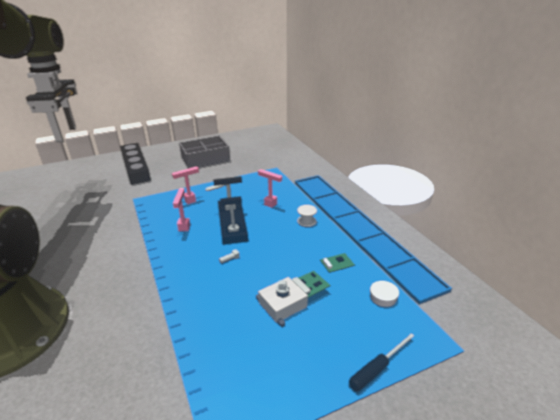

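The stand (205,222 in top) holds two black drivers: the one at (173,216) has a long bar, and the one at about (232,230) is the thin pin driver. There are pink look-alikes at (180,157), (115,258) and (180,284). The clamp is at (359,229). I'll check these in a close crop.

```bash
python3 - <<'E'
import cv2,numpy as np
t=np.load("pics/top0.npy")[:,:,::-1];s=np.load("pics/side0.npy")[:,:,::-1]
g=lambda im,x,y,w,h,k:cv2.resize(np.clip(255*(im[y:y+h,x:x+w]/255.)**.6,0,255).astype(np.uint8),(w*k,h*k),interpolation=cv2.INTER_CUBIC)
a=g(t,155,190,100,70,4);b=g(t,325,175,66,70,6)
c=g(s,200,165,66,80,6) ;d=g(s,250,260,80,70,4)
W=np.zeros((600,800,3),np.uint8)
a=cv2.resize(a,(400,280));W[:280,:400]=a
b=g(t,332,195,57,57,7)[:,:];W[:300,400:800]=b[:300,:400] if b.shape[1]>=400 else np.pad(b,((0,0),(0,400-b.shape[1]),(0,0)))[:300]
c=g(s,200,170,100,75,4);W[300:600,:400]=c
d=g(s,250,265,80,60,5);W[300:600,400:]=d
cv2.imwrite("pics/crop0.png",W)
E
```

```text
(no output)
```

View pics/crop0.png

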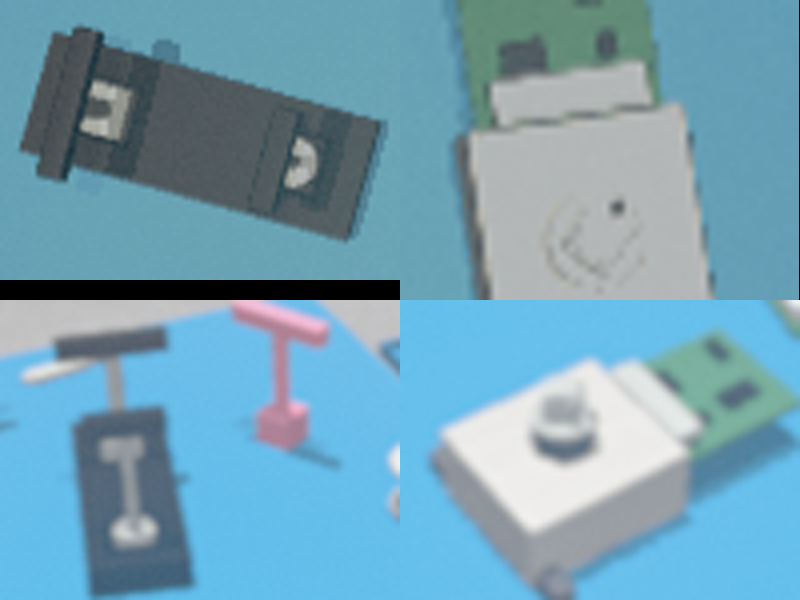

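The crop settles the choice. The driver with the 80 mm bar and square foot is in the left pocket at top (172.6,216). The round-collared pin driver is on the right. The screw's mark dot is at top (363,224.6). Next I'll turn these into positions and check the lens.

```bash
cat > h.py <<'E'
import numpy as np,cv2
from cell import cams,read_state
C={n:cams.get_calibration(n) for n in("side","top")}
def F(n): return 210/np.tan(np.radians(C[n]["vertical_fov"]/2))
def proj(n,X):
    c=C[n];p=np.atleast_2d(X)@c["R"].T+c["t"];return p[:,:2]/p[:,2:]*F(n)+[c["cx"],c["cy"]]
def unp(n,u,z):
    c=C[n];u=np.atleast_2d(u);d=np.c_[(u-[c["cx"],c["cy"]])/F(n),np.ones(len(u))]@c["R"];o=-c["R"].T@c["t"]
    return o+d*((z-o[2])/d[:,2])[:,None]
E
python3 - <<'E'
from h import *
t=np.load("pics/top0.npy");s=np.load("pics/side0.npy")
np.set_printoptions(precision=2,suppress=True)
bar=np.array([[103,32],[75,27],[38,178],[66,182]])/4+[154.6,189.6]
w=unp("top",bar,114);print("bar",w,w.mean(0));d=(w[0]+w[1]-w[2]-w[3])/2;print(np.linalg.norm(d),np.arctan2(d[1],d[0]))
# lens straightness: mat edges
for n,im in(("top",t),("side",s)):
    hsv=cv2.cvtColor(im,cv2.COLOR_RGB2HSV)
    m=((hsv[...,0]>95)&(hsv[...,0]<112)&(hsv[...,1]>180)).astype(np.uint8)
    if n=="top":
        x=np.arange(105,460,8);y=[np.argmax(m[100:,c])+100 for c in x]
    else:
        y=np.arange(210,400,8);x=[np.argmax(m[r,100:])+100 for r in y];x,y=y,x
    y=np.array(y);k=np.polyfit(x,y,1);r=y-np.polyval(k,x);print(n,np.round(r,1))
hs=cv2.cvtColor(t,cv2.COLOR_RGB2HSV)
m=((hs[...,2]<75)).astype(np.uint8);m[:,:158]=0;m[:192]=0;m[252:]=0;m[:,255:]=0
m=cv2.morphologyEx(m,cv2.MORPH_CLOSE,np.ones((9,9)));r=cv2.minAreaRect(max(cv2.findContours(m,0,1)[0],key=cv2.contourArea));b=cv2.boxPoints(r);print("stand px",b);print(unp("top",b,22))
m=((hs[...,1]<60)&(hs[...,2]>110)).astype(np.uint8);m[:200]=0;m[260:]=0;m[:,:330]=0;m[:,390:]=0
m=cv2.morphologyEx(m,cv2.MORPH_OPEN,np.ones((25,25)));r=cv2.minAreaRect(max(cv2.findContours(m,0,1)[0],key=cv2.contourArea));b=cv2.boxPoints(r);print("clamp",b);print(unp("top",b,35))
k=8
g=lambda im,x,y,w,h,k:cv2.resize(im[y:y+h,x:x+w],(w*k,h*k),interpolation=cv2.INTER_CUBIC)
a=g(t,335,200,50,50,8).astype(float);a=np.clip((a-90)*2.2,0,255)
d=g(s,262,268,50,50,8).astype(float);d=np.clip((d-60)*1.3,0,255)
cv2.imwrite("pics/crop1.png",np.hstack([a,d]).astype(np.uint8)[:,:,::-1])
E
```

```text
bar [[600.26 200.95 114.  ]
 [602.42 215.5  114.  ]
 [524.17 231.32 114.  ]
 [522.55 216.85 114.  ]] [562.35 216.15 114.  ]
79.57281099367704 -0.200618644479809
top [ 10.5   9.1   7.8   6.4 152.    3.7   2.3   4.9   0.6   1.2   1.8  -4.5
  -5.9  -1.3  -8.6 -10.  -11.3 -12.7 -14.1 -15.4 -16.8 -18.2 -19.5 -20.9
 -22.3 -23.6 -25.  -26.4 -27.7 -29.1 -30.4 -31.8 -33.2 -34.5 -35.9 -37.3
 -38.6 -40.  184.6 -42.7 182.9 -45.5   8.2  34.8  72.4]
side [ 0.3  0.1 -0.1 -0.3 -0.5  0.3  0.2 -0.  -0.2 -0.4  0.4  0.2  0.  -0.2
 -0.3  0.5  0.3  0.1 -0.1 -0.3 -0.5  0.3  0.1 -0. ]
stand px [[158.15 231.47]
 [168.68 194.62]
 [250.7  218.06]
 [240.17 254.91]]
[[529.2  267.17  22.  ]
 [612.77 246.97  22.  ]
 [565.46  60.51  22.  ]
 [482.33  81.35  22.  ]]Traceback (most recent call last):
  File "<stdin>", line 19, in <module>
ValueError: max() iterable argument is empty
```

```bash
python3 - <<'E'
from h import *
t=np.load("pics/top0.npy");s=np.load("pics/side0.npy")
np.set_printoptions(precision=2,suppress=True)
hs=cv2.cvtColor(t,cv2.COLOR_RGB2HSV)
print(hs[235,350],hs[240,370],hs[207,355])
m=((hs[...,1]<70)&(hs[...,2]>100)).astype(np.uint8);m[:200]=0;m[260:]=0;m[:,:330]=0;m[:,390:]=0
m=cv2.morphologyEx(m,cv2.MORPH_CLOSE,np.ones((7,7)));cc=max(cv2.findContours(m,0,1)[0],key=cv2.contourArea)
r=cv2.minAreaRect(cc);b=cv2.boxPoints(r);print("clamp",b);print(unp("top",b,35))
g=lambda im,x,y,w,h,k:cv2.resize(im[y:y+h,x:x+w],(w*k,h*k),interpolation=cv2.INTER_CUBIC)
a=g(t,335,200,50,50,8).astype(float);a=np.clip((a-110)*2.5,0,255)
d=g(s,257,268,50,50,8).astype(float);d=np.clip((d-60)*1.3,0,255)
cv2.imwrite("pics/crop1.png",np.hstack([a,d]).astype(np.uint8)[:,:,::-1])
E
```

```text
[ 95  10 147] [ 90   7 147] [ 84   9 147]
clamp [[338.1  206.7 ]
 [371.14 201.98]
 [377.26 244.82]
 [344.22 249.54]]
[[ 595.98 -133.48   35.  ]
 [ 608.64 -206.53   35.  ]
 [ 514.16 -221.95   35.  ]
 [ 501.58 -149.23   35.  ]]
```

View pics/crop1.png

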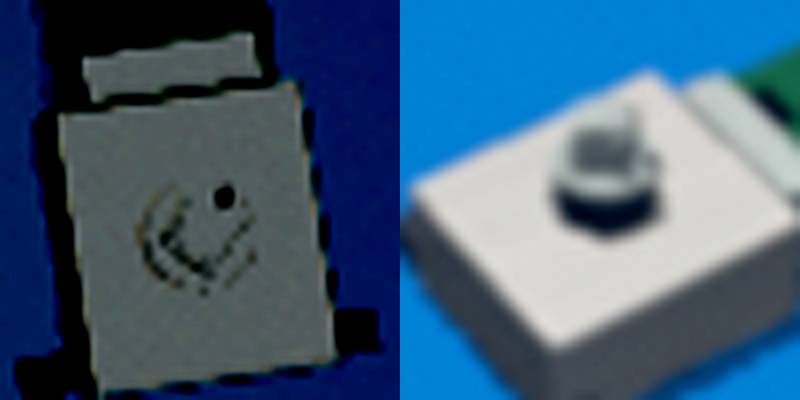

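The screw leans. In the top view the dot is at (363,224.5), the flange centre at about (359.7,229.7), and the head edges run along the dot's direction. I'll compute the poses and cross-check them against the side view.

```bash
python3 - <<'E'
from h import *
np.set_printoptions(precision=2,suppress=True)
cr=lambda p:(np.array(p)+.5)/8-.5+[335,200]
w=unp("top",cr([[60,112],[298,82],[335,360],[98,395]]),35);print(w,w.mean(0));e=lambda i,j:np.linalg.norm(w[i]-w[j]);print(e(0,1),e(1,2),e(2,3),e(3,0))
d=w[0]+w[1]-w[2]-w[3];print("clamp yaw",np.arctan2(d[1],d[0]))
sc=lambda p:(np.array(p)+.5)/8-.5+[257,268]
print("side meas",sc([[412-400,188],[650-400,70],[800-400,222],[555-400,348]]),"proj",proj("side",w[[3,0,1,2]]))
f=unp("top",cr([[197,238],[224,196]]),49);print("flange,dot",f)
v=f[1]-f[0];print("dot dir",np.degrees(np.arctan2(v[1],v[0])))
h=unp("top",cr([[160,237],[207,275],[248,224]]),61);print("head",h)
for i,j in((0,1),(2,1)):
    v=h[i]-h[j];print(np.linalg.norm(v),np.degrees(np.arctan2(v[1],v[0])))
c=np.array([562.35,216.15,114]);u=np.array([np.cos(-.2),np.sin(-.2),0])*40
print("bar side proj",proj("side",[c-u,c+u]),"meas (214.2,179.5),(241,177.5)")
s=read_state();print(s["eef_pos"],proj("top",s["eef_pos"]),proj("side",s["eef_pos"]))
E
```

```text
[[ 581.   -142.62   35.  ]
 [ 591.28 -208.37   35.  ]
 [ 514.68 -220.12   35.  ]
 [ 503.08 -154.92   35.  ]] [ 547.51 -181.51   35.  ]
66.54524539146917 77.49651738220983 66.22173996284438 78.88419431202492
clamp yaw 0.1544063088158717
side meas [[258.06 291.06]
 [287.81 276.31]
 [306.56 295.31]
 [275.94 311.06]] proj [[257.5  292.53]
 [288.11 278.29]
 [306.14 296.32]
 [274.97 311.81]]
flange,dot [[ 546.99 -179.08   49.  ]
 [ 558.67 -186.2    49.  ]]
dot dir -31.371729396119765
head [[ 546.76 -167.17   61.  ]
 [ 536.88 -180.07   61.  ]
 [ 550.97 -190.84   61.  ]]
16.24272464999301 52.57002836295709
17.732391404615775 -37.4022582059914
bar side proj [[212.02 181.14]
 [240.6  177.68]] meas (214.2,179.5),(241,177.5)
[176.48 520.66 182.56] [[ -6.17 414.59]] [[ 68.74 142.56]]
```

```bash
cat >> h.py <<'E'
def go(x,y,z,yaw):
    s=read_state();r,p,w=s["eef_rot"];d=np.array([x,y,z])-s["eef_pos"]
    from scipy.spatial.transform import Rotation as Q
    t=Q.from_euler("xyz",[r,p,w]).as_matrix().T@d/1000
    print("tool shift",np.round(t,4),"turn",round(-np.degrees((yaw-w+np.pi)%(2*np.pi)-np.pi),1),"now",np.round(s["eef_pos"],1),np.round(s["eef_rot"],3),"F",np.round(s["wrist_force"],1),"M",np.round(s["moment"],2),"gap",round(s["finger_gap"],1),"t",round(s["clock"],2),"j6",round(s["joints"][5],2))
E
python3 -c "
from h import *
go(562.3,216.1,182,2.94)"
python3 -m handwheel '[[-0.05,-0.018,0,-2],[-0.1,-0.036,0,-4],[-0.15,-0.054,0,-7],[-0.2,-0.072,0,-7],[-0.25,-0.09,0,-7]]' 0.47 20
python3 -c "
from h import *
go(562.3,216.1,182,2.94)"
```

```text
tool shift [-0.4632 -0.1646  0.0007] turn -7.2 now [176.5 520.7 182.6] [-3.141 -0.     2.815] F [0.  0.5 0.1] M [ 0.01 -0.01  0.01] gap 94.3 t 0.1 j6 -0.07
clock: 0.72
eef_pos: [385.4, 353.8, 182.5]
eef_rot: [-3.14, -0.0, 2.937]
wrist_force: [0.4, 0.4, 0.3]
finger_gap: 50.7
tool shift [-0.2012 -0.0989  0.0005] turn -0.2 now [385.4 353.8 182.5] [-3.14  -0.     2.937] F [0.4 0.4 0.3] M [ 0.02 -0.01 -0.  ] gap 50.7 t 0.72 j6 -0.69
```

```bash
python3 -m handwheel '[[-0.05,-0.025,0,0],[-0.1,-0.05,0,0],[-0.15,-0.074,0,0],[-0.2012,-0.0989,0,0],[-0.2012,-0.0989,0,0]]'
python3 - <<'E'
from h import *
go(562.3,216.1,125,2.94)
t=cams.camera("top");s=cams.camera("side");np.save("pics/t1.npy",t);np.save("pics/s1.npy",s)
g=lambda im,x,y,w,h:cv2.resize(im[y:y+h,x:x+w],(400,400),interpolation=cv2.INTER_CUBIC)
W=np.hstack([g(t,120,170,100,100),g(s,180,120,100,100)]);W=(255*(W/255.)**.6).astype(np.uint8)
cv2.imwrite("pics/c2.png",W[:,:,::-1])
p=read_state()["eef_pos"];print(proj("top",p),proj("side",p))
E
```

```text
clock: 1.35
eef_pos: [564.1, 213.5, 181.4]
eef_rot: [-3.139, -0.001, 2.933]
wrist_force: [-0.5, -0.6, -0.5]
finger_gap: 50.4
tool shift [0.0022 0.0023 0.0564] turn -0.4 now [564.1 213.5 181.4] [-3.139e+00 -1.000e-03  2.933e+00] F [-0.5 -0.6 -0.5] M [ 0.03  0.02 -0.04] gap 50.4 t 1.35 j6 -1.06
[[164.355655   214.47014364]] [[224.13864366 157.1496061 ]]
```

View pics/c2.png

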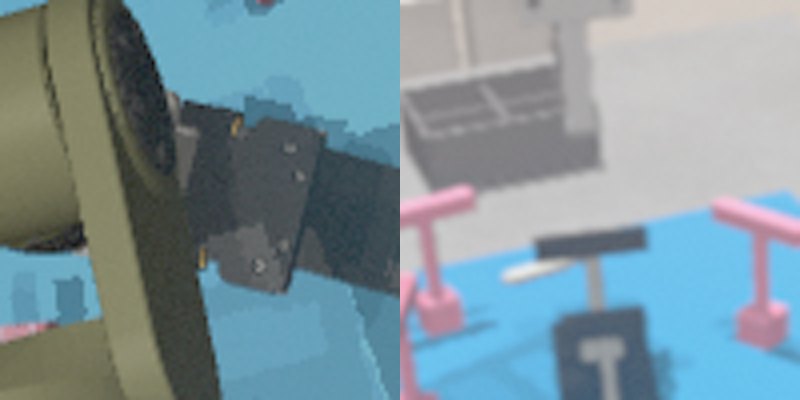

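The side view shows the open fingers above the bar. The finger tip is at about (224,153) and the projected TCP at (224,157), so they agree. Descending.

```bash
python3 -m handwheel '[[0.002,0.0023,0,0],[0.002,0.0023,0.02,0],[0.002,0.0023,0.04,0],[0.002,0.0023,0.056,0],[0.002,0.0023,0.056,0]]'
python3 -c "
from h import *
go(562.3,216.1,95,2.94)"
```

```text
clock: 2.08
eef_pos: [559.7, 219.0, 125.0]
eef_rot: [-3.139, -0.003, 2.937]
wrist_force: [-0.3, 0.4, -0.4]
finger_gap: 49.8
tool shift [-0.0033 -0.0022  0.03  ] turn -0.2 now [559.7 219.  125. ] [-3.139e+00 -3.000e-03  2.937e+00] F [-0.3  0.4 -0.4] M [-0.   -0.03 -0.02] gap 49.8 t 2.08 j6 -1.05
```

```bash
python3 -m handwheel '[[-0.0033,-0.0022,0.01,0],[-0.0033,-0.0022,0.02,0],[-0.0033,-0.0022,0.03,0],[-0.0033,-0.0022,0.03,0],[-0.0033,-0.0022,0.03,0]]'
python3 -c "
from h import *
go(562.3,216.1,95,2.94)"
python3 -m handwheel '[[0,0,0,0],[0,0,0,0],[0,0,0,0],[0,0,0,0],[0,0,0,0]]' 1 15
python3 -c "
from h import *
go(562.3,216.1,95,2.94)"
```

```text
clock: 2.7
eef_pos: [562.5, 216.2, 95.3]
eef_rot: [-3.139, -0.003, 2.937]
wrist_force: [1.3, -0.2, -0.6]
finger_gap: 49.8
tool shift [ 0.0002 -0.0001  0.0003] turn -0.2 now [562.5 216.2  95.3] [-3.139e+00 -3.000e-03  2.937e+00] F [ 1.3 -0.2 -0.6] M [ 0.01  0.01 -0.03] gap 49.8 t 2.7 j6 -1.06
clock: 3.32
eef_pos: [562.5, 216.1, 95.3]
eef_rot: [-3.139, -0.003, 2.937]
wrist_force: [-0.4, -0.4, -0.5]
finger_gap: 3.4
tool shift [ 0.0002 -0.0001  0.0003] turn -0.2 now [562.5 216.1  95.3] [-3.139e+00 -3.000e-03  2.937e+00] F [-0.4 -0.4 -0.5] M [-0.   -0.03 -0.04] gap 3.4 t 3.33 j6 -1.06
```

The gap is 3.4 mm, so the jaws aren't on the 14 mm bar. I'll look.

```bash
python3 - <<'E'
from h import *
t=cams.camera("top");s=cams.camera("side")
g=lambda im,x,y,w,h:cv2.resize(im[y:y+h,x:x+w],(400,400),interpolation=cv2.INTER_CUBIC)
W=np.hstack([g(t,130,160,130,130),g(s,180,140,90,90)]);W=(255*(W/255.)**.6).astype(np.uint8)
cv2.imwrite("pics/c3.png",W[:,:,::-1])
p=read_state()["eef_pos"];print(proj("top",p),proj("side",p))
go(562.3,216.1,95,2.94)
E
```

```text
[[174.24502326 216.04040238]] [[227.0223879  185.27580825]]
tool shift [ 0.0002 -0.0001  0.0003] turn -0.2 now [562.5 216.2  95.3] [-3.139e+00 -3.000e-03  2.937e+00] F [-0.6 -0.2  0.2] M [0.01 0.01 0.04] gap 0.5 t 3.42 j6 -1.06
```

View pics/c3.png

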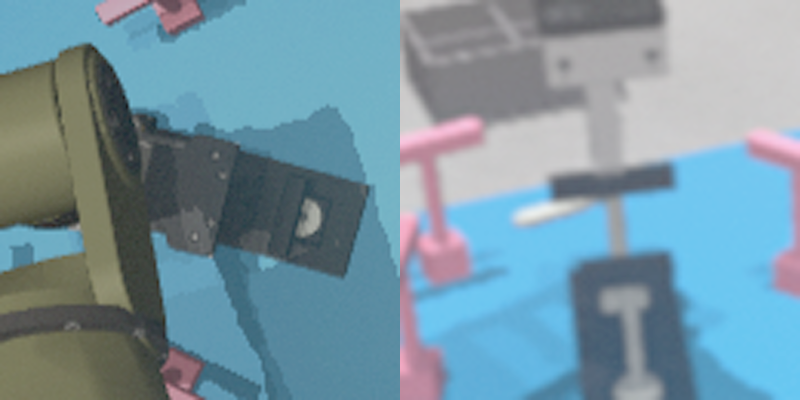

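The fingers shut on nothing, and in the side view their tips (about (226,178)) end higher than the reported TCP predicts. I'll overlay the predicted points to find the disagreement.

```bash
python3 - <<'E'
from h import *
s0=np.load("pics/s1.npy");s=cams.camera("side");np.save("pics/s2.npy",s);t=cams.camera("top");np.save("pics/t2.npy",t)
def draw(im,n,x0,y0,w,pts,k):
    o=cv2.resize(im[y0:y0+w,x0:x0+w],(w*k,w*k),interpolation=cv2.INTER_CUBIC);o=(255*(o/255.)**.7).astype(np.uint8)
    for P,c in pts:
        q=((proj(n,P)-[x0,y0]+.5)*k).astype(int)
        for a in q: cv2.circle(o,tuple(int(v) for v in a),2,c,-1)
    return o
def tips(pos,yaw,gap):
    p=np.array(pos);y=np.array([np.sin(yaw),-np.cos(yaw),0]);x=np.array([np.cos(yaw),np.sin(yaw),0]);z=np.array([0,0,-1.])
    return [p+sg*y*(gap/2+6)+sx*8*x+8*z for sg in(-1,1) for sx in(-1,1)]
ux=np.array([np.cos(-.2),np.sin(-.2),0]);uy=np.array([-ux[1],ux[0],0]);c=np.array([562.3,216.1,106])
box=[c+a*40*ux+b*7*uy+[0,0,e*8] for a in(-1,1) for b in(-1,1) for e in(-1,1)]
foot=[c+a*6*ux+[0,0,-e] for a in(-1,1) for e in(30,60,84)]
R=(255,0,0);Y=(255,255,0);G=(0,255,0)
A=draw(s0,"side",185,130,80,[(tips((564.1,213.5,181.4),2.933,50.4),R),(box,Y)],5)
r=read_state()
B=draw(s,"side",185,130,80,[(tips(r["eef_pos"],r["eef_rot"][2],r["finger_gap"]),R),(box,Y),(foot,G)],5)
cv2.imwrite("pics/c4.png",np.hstack([A,B])[:,:,::-1])
print(proj("side",[[562,216,95],[562,236,95],[582,216,95],[562,216,115]]))
E
```

```text
[[226.88177212 185.42357589]
 [224.69011493 182.35744918]
 [233.61309258 183.9102443 ]
 [226.26377914 179.13516855]]
```

View pics/c4.png

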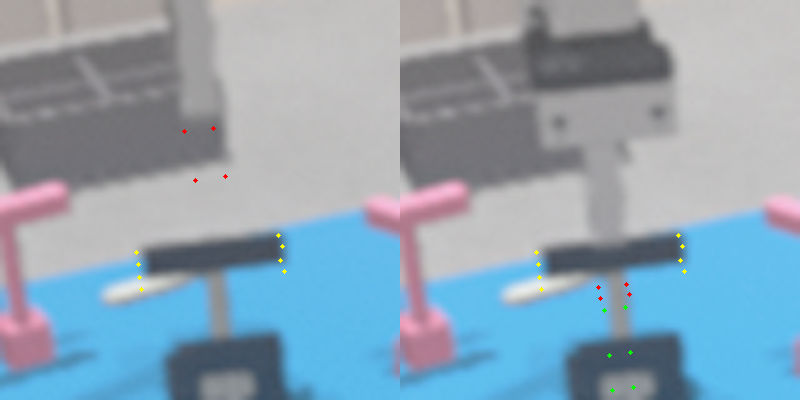

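The overlay (bar at (205-243,178-184) in side) shows the calibration predicts about 2 px low, but the fingertips don't match. I'll raise the arm and look at the fingers clear of the bar, both open and shut.

```bash
python3 -m handwheel '[[0,0,-0.02,0],[0,0,-0.04,0],[0,0,-0.06,0],[0,0,-0.06,0],[0,0,-0.06,0]]'
cat > ov.py <<'E'
from h import *
from scipy.spatial.transform import Rotation as Q
def tips(r):
    p=np.array(r["eef_pos"]);M=Q.from_euler("xyz",r["eef_rot"]).as_matrix();g=r["finger_gap"]
    return [p+M@[sx*8,sg*(g/2+6),8] for sg in(-1,1) for sx in(-1,1)]
def draw(im,n,x0,y0,w,h,pts,k):
    o=cv2.resize(im[y0:y0+h,x0:x0+w],(w*k,h*k),interpolation=cv2.INTER_CUBIC);o=(255*(o/255.)**.7).astype(np.uint8)
    for P,c in pts:
        for a in ((proj(n,P)-[x0,y0]+.5)*k).astype(int): cv2.circle(o,tuple(int(v) for v in a),2,c,-1)
    return o
E
python3 - <<'E'
from ov import *
import pickle
r=read_state();s=cams.camera("side");pickle.dump((r,s),open("a.pkl","wb"));go(562.3,216.1,95,2.94)
E
python3 -m handwheel '[[0,0,0,0],[0,0,0,0],[0,0,0,0],[0,0,0,0],[0,0,0,0]]' 0 20
python3 - <<'E'
from ov import *
import pickle
r,s=pickle.load(open("a.pkl","rb"));r2=read_state();s2=cams.camera("side");t2=cams.camera("top")
r0=dict(eef_pos=[176.48,520.66,182.56],eef_rot=[-3.141,0,2.815],finger_gap=94)
s0=np.load("pics/side0.npy");R=(255,0,0)
W=np.hstack([draw(s0,"side",25,60,80,120,[(tips(r0),R)],4)[:,:260],draw(s,"side",195,80,65,120,[(tips(r),R)],4),draw(s2,"side",195,80,65,120,[(tips(r2),R)],4)])
cv2.imwrite("pics/c5.png",W[:,:,::-1]);print(W.shape);go(562.3,216.1,95,2.94)
E
```

```text
clock: 4.15
eef_pos: [562.4, 216.2, 154.3]
eef_rot: [-3.139, -0.004, 2.937]
wrist_force: [-0.4, 1.2, -0.0]
finger_gap: 0.4
tool shift [-0.0003  0.0002  0.0592] turn -0.2 now [562.3 216.1 154.2] [-3.138 -0.004  2.937] F [-0.7 -1.  -0.3] M [-0.02  0.03 -0.04] gap 0.4 t 4.2 j6 -1.06
clock: 4.82
eef_pos: [562.3, 216.1, 154.2]
eef_rot: [-3.139, -0.004, 2.937]
wrist_force: [0.6, 0.3, -0.1]
finger_gap: 46.9
(480, 780, 3)
tool shift [-0.0002  0.0002  0.0592] turn -0.2 now [562.3 216.1 154.2] [-3.139 -0.004  2.937] F [-0.3 -0.4 -0.3] M [ 0.   -0.01  0.  ] gap 55.4 t 4.92 j6 -1.06
```

View pics/c5.png

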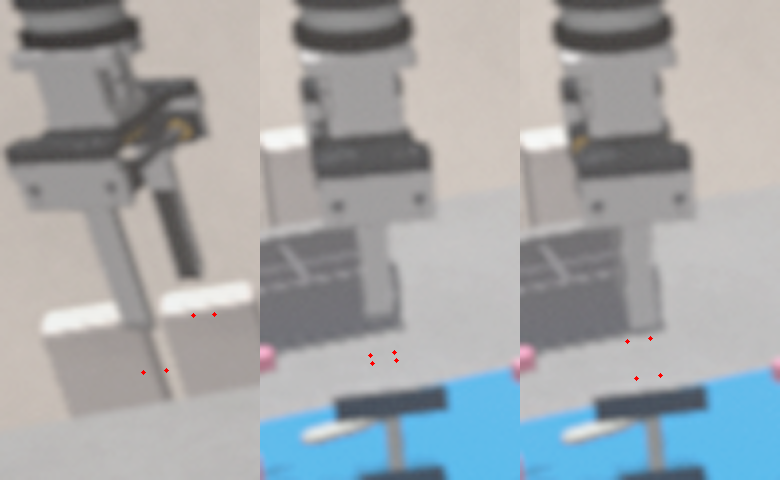

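Across all three poses the fingertips appear 8–10 px higher than predicted, after the 2 px bias. So the tips really stand about 27 mm higher than the state and tool frame say, which explains closing just above the bar. Going down to reported TCP z≈68 is clear of everything under either reading, so I'll descend further and watch the force.

```bash
python3 -m handwheel '[[0,0,0.02,0],[0,0,0.04,0],[0,0,0.06,0],[0,0,0.06,0],[0,0,0.06,0]]' 0.3
python3 -m handwheel '[[0,0,0.01,0],[0,0,0.02,0],[0,0,0.026,0],[0,0,0.026,0]]' 0.3
python3 -m handwheel '[[0,0,0,0],[0,0,0,0],[0,0,0,0],[0,0,0,0],[0,0,0,0]]' 1 15
python3 -m handwheel '[[0,0,0,0],[0,0,0,0],[0,0,0,0]]'
python3 -c "
from h import *
go(562.3,216.1,68,2.94)"
```

```text
clock: 5.55
eef_pos: [562.4, 216.1, 95.1]
eef_rot: [-3.139, -0.003, 2.937]
wrist_force: [0.3, 0.5, -0.2]
finger_gap: 65.8
clock: 6.05
eef_pos: [562.1, 216.0, 68.5]
eef_rot: [-3.139, -0.004, 2.937]
wrist_force: [0.5, -0.1, 0.4]
finger_gap: 65.8
clock: 6.68
eef_pos: [562.1, 216.0, 68.6]
eef_rot: [-3.139, -0.004, 2.937]
wrist_force: [-0.9, 0.6, -0.9]
finger_gap: 19.0
clock: 7.05
eef_pos: [562.0, 216.0, 68.5]
eef_rot: [-3.139, -0.004, 2.937]
wrist_force: [-0.2, 0.4, -0.8]
finger_gap: 13.6
tool shift [-0.0002  0.0001  0.0005] turn -0.2 now [562.  216.   68.5] [-3.139 -0.004  2.937] F [-0.2  0.4 -0.8] M [ 0.19 -0.06 -0.02] gap 13.6 t 7.05 j6 -1.06
```

Gripped: the gap of 13.6 mm matches the 14 mm bar. Driver underside = reported TCP z − 60.5. Lifting.

```bash
python3 -m handwheel '[[0,0,0,0],[0,0,0,0],[0,0,-0.008,0],[0,0,-0.016,0],[0,0,-0.024,0]]' 1 45
python3 -m handwheel '[[0,0,-0.03,0],[0,0,-0.06,0],[0,0,-0.09,0],[0,0,-0.12,0],[0,0,-0.12,0]]'
python3 - <<'E'
from ov import *
go(547.5,-181.5,210,2.489)
s=cams.camera("side");t=cams.camera("top");np.save("pics/s3.npy",s);np.save("pics/t3.npy",t)
r=read_state();p=np.array(r["eef_pos"]);b=p-[0,0,60.5]
ux=np.array([np.cos(-.2),np.sin(-.2),0]);uy=np.array([-ux[1],ux[0],0])
f=[b+a*14*ux+c*14*uy+[0,0,z] for a in(-1,1) for c in(-1,1) for z in (0,24)]
bar=[b+a*40*ux+c*7*uy+[0,0,98+z] for a in(-1,1) for c in(-1,1) for z in (-8,8)]
o=draw(s,"side",190,90,100,100,[(tips(r),(255,0,0)),(f,(0,255,0)),(bar,(255,255,0))],5)
cv2.imwrite("pics/c6.png",o[:,:,::-1])
E
```

```text
clock: 7.68
eef_pos: [562.2, 216.0, 93.3]
eef_rot: [-3.139, -0.004, 2.937]
wrist_force: [-0.0, -0.5, -2.0]
finger_gap: 13.7
clock: 8.3
eef_pos: [563.5, 216.4, 215.6]
eef_rot: [-3.141, 0.0, 2.937]
wrist_force: [-0.1, -0.5, -2.2]
finger_gap: 13.6
tool shift [-0.0652 -0.3929  0.0061] turn 25.7 now [563.5 216.4 215.6] [-3.141  0.     2.937] F [-0.1 -0.5 -2.2] M [ 0.03 -0.01 -0.01] gap 13.6 t 8.3 j6 -1.06
```

View pics/c6.png

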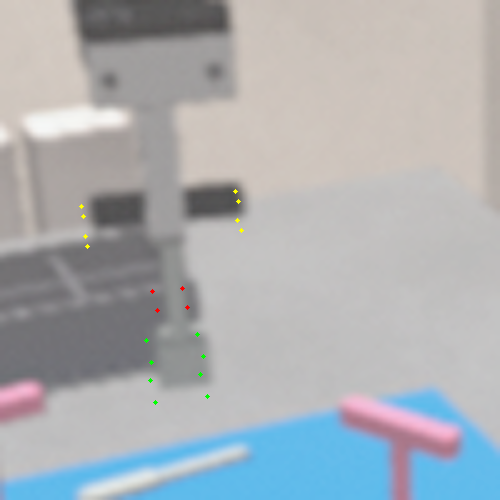

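The driver hangs upright from the jaws, with the foot at side px (222–232,156–167). It is offset from prediction by the same ~(+1,−2) px bias as before. Carrying it to the clamp.

```bash
python3 -m handwheel '[[-0.006,-0.04,0,0],[-0.013,-0.08,0,0],[-0.02,-0.12,0,0],[-0.027,-0.16,0,0],[-0.034,-0.2,0,0]]'
python3 -m handwheel '[[-0.006,-0.04,0,0],[-0.013,-0.08,0,0],[-0.02,-0.12,0,0],[-0.027,-0.16,0,0],[-0.027,-0.16,0,0]]'
python3 -c "
from h import *
go(547.5,-181.5,170,2.489)"
```

```text
clock: 9.02
eef_pos: [554.3, 12.1, 211.1]
eef_rot: [-3.138, -0.007, 2.937]
wrist_force: [0.5, -0.5, -1.3]
finger_gap: 13.4
clock: 9.65
eef_pos: [547.4, -152.1, 209.7]
eef_rot: [-3.138, -0.01, 2.934]
wrist_force: [0.3, 0.3, -2.8]
finger_gap: 13.6
tool shift [-0.0066 -0.0286  0.0398] turn 25.5 now [ 547.4 -152.1  209.7] [-3.138 -0.01   2.934] F [ 0.3  0.3 -2.8] M [ 0.01  0.06 -0.02] gap 13.6 t 9.65 j6 -1.7
```

```bash
python3 -m handwheel '[[-0.003,-0.014,0.01,8],[-0.0066,-0.0286,0.02,16],[-0.0066,-0.0286,0.04,25.5],[-0.0066,-0.0286,0.04,25.5],[-0.0066,-0.0286,0.04,25.5]]'
cat > see.py <<'E'
from ov import *
import sys
s=cams.camera("side");t=cams.camera("top");tag=sys.argv[1]
np.save(f"pics/s{tag}.npy",s);np.save(f"pics/t{tag}.npy",t)
r=read_state();p=np.array(r["eef_pos"]);b=p-[0,0,60.5];y=r["eef_rot"][2]-np.pi
ux=np.array([np.cos(y),np.sin(y),0]);uy=np.array([-ux[1],ux[0],0])
f=[b+a*14*ux+c*14*uy+[0,0,z] for a in(-1,1) for c in(-1,1) for z in (0,24)]
bar=[b+a*40*ux+c*7*uy+[0,0,98+z] for a in(-1,1) for c in(-1,1) for z in (-8,8)]
cl=np.array([547.5,-181.5,35]);cy=.154;cx=np.array([np.cos(cy),np.sin(cy),0]);cv=np.array([-cx[1],cx[0],0])
K=[cl+a*40*cx+c*35*cv for a in(-1,1) for c in(-1,1)]+[cl+[0,0,28]]
P=[(f,(0,255,0)),(bar,(255,255,0)),(K,(255,0,255))]
o=np.hstack([draw(t,"top",310,170,80,100,P,5),draw(s,"side",240,220,80,100,P,5)])
cv2.imwrite(f"pics/v{tag}.png",o[:,:,::-1])
go(547.5,-181.5,170,2.489)
E
python3 see.py 4
```

```text
clock: 10.28
eef_pos: [547.7, -181.0, 170.0]
eef_rot: [-3.134, -0.007, 2.493]
wrist_force: [0.4, -0.2, -1.7]
finger_gap: 13.7
tool shift [ 0.0001 -0.0004  0.0004] turn 0.2 now [ 547.8 -181.2  170.4] [-3.134 -0.006  2.492] F [ 0.5 -0.7 -2.2] M [ 0.02 -0.01 -0.  ] gap 13.8 t 10.38 j6 -1.3
```

View pics/v4.png

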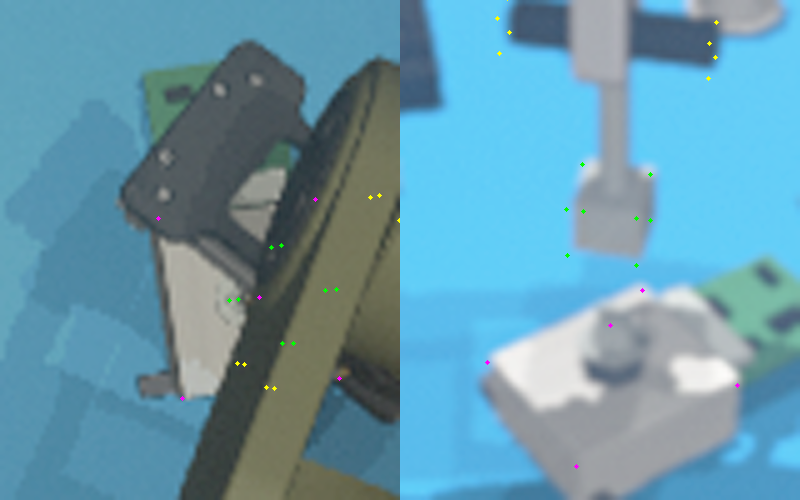

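In the side view the foot hangs above the screw, its bottom corners at about (275,269.5) and (289,272). It sits about 1.4 px right of prediction, and the clamp about 1.8 px high. I'll measure this relation properly with sub-pixel edges.

```bash
cat > edge.py <<'E'
from ov import *
from scipy.ndimage import map_coordinates
def edge(im,n,A,B,rng=4):
    a,b=proj(n,[A,B]);d=(b-a)/np.linalg.norm(b-a);nn=np.array([-d[1],d[0]])
    L=np.linspace(.2,.8,40);T=np.arange(-rng,rng+.01,.1)
    P=(a+L[:,None]*(b-a))[:,None]+T[None,:,None]*nn
    g=map_coordinates(im.astype(float).mean(2),[P[...,1],P[...,0]],order=1).mean(0)
    G=np.convolve(np.diff(g),np.ones(8)/8,"same");G[:4]=0;G[-4:]=0;i=np.argmax(abs(G));return nn,T[i]+.05,G[i]
def solve(im,n,segs,c0,label):
    # image shift (du,dv) best explaining the edge offsets
    N=[];o=[]
    for A,B in segs:
        nn,t,G=edge(im,n,A,B);N.append(nn);o.append(t);print(label,n,np.round(nn,2),round(t,2),round(G,2))
    d,res,_,_=np.linalg.lstsq(np.array(N),np.array(o),rcond=None);r=np.array(N)@d-o;print("  shift px",np.round(d,2),"resid",np.round(r,2));return d
E
python3 - <<'E'
from edge import *
t0=np.load("pics/top0.npy");s0=np.load("pics/side0.npy");s4=np.load("pics/s4.npy")
cl=np.array([547.5,-181.5,35]);cy=.154;cx=np.array([np.cos(cy),np.sin(cy),0]);cv=np.array([-cx[1],cx[0],0])
K=[cl+a*40*cx+c*35*cv for a,c in((-1,-1),(-1,1),(1,1),(1,-1))]
sg=[(K[i],K[(i+1)%4]) for i in range(4)]
solve(t0,"top",sg,cl,"clamp");solve(s0,"side",sg,cl,"clamp")
r=read_state();b=np.array(r["eef_pos"])-[0,0,60.5];y=r["eef_rot"][2]-np.pi
ux=np.array([np.cos(y),np.sin(y),0]);uy=np.array([-ux[1],ux[0],0])
F=lambda a,c,z:b+a*14*ux+c*14*uy+[0,0,z]
for a in(-1,1):
  for c in(-1,1): print(a,c,proj("side",F(a,c,0)))
sf=[(F(-1,-1,0),F(-1,-1,24)),(F(1,-1,0),F(1,-1,24)),(F(-1,1,0),F(-1,1,24)),(F(1,1,0),F(1,1,24)),(F(-1,-1,0),F(1,-1,0)),(F(-1,-1,0),F(-1,1,0)),(F(1,-1,0),F(1,1,0))]
solve(s4,"side",sf,b,"foot")
for n in("top","side"):
  print(n,(proj(n,cl+np.eye(3)*10)-proj(n,cl))/10)
E
```

```text
clamp top [-0.12 -0.99] 0.35 3.21
clamp top [ 0.99 -0.13] 0.15 6.55
clamp top [0.12 0.99] 0.55 4.27
clamp top [-0.99  0.13] 0.65 3.86
  shift px [-0.23  0.13] resid [-0.45 -0.4  -0.45 -0.4 ]
clamp side [ 0.76 -0.65] 1.25 4.74
clamp side [0.42 0.91] -1.05 2.92
clamp side [-0.71  0.71] -0.45 1.62
clamp side [-0.45 -0.89] 1.05 4.37
  shift px [ 0.07 -1.18] resid [-0.43  0.01 -0.44 -0.03]
-1 -1 [[273.03385183 270.66027913]]
-1 1 [[276.22536627 261.70468092]]
1 -1 [[286.85869055 272.64109786]]
1 1 [[289.68133102 263.56372374]]
foot side [ 1.   -0.03] 1.65 -1.93
foot side [ 1. -0.] 1.65 1.32
foot side [ 1.   -0.02] 0.45 -1.12
foot side [1. 0.] 0.95 2.69
foot side [-0.14  0.99] -1.65 1.09
foot side [0.94 0.34] 0.05 -1.26
foot side [0.95 0.3 ] 0.55 1.74
  shift px [ 1.06 -1.65] resid [-0.54 -0.58  0.65  0.11 -0.13  0.4  -0.03]
top [[ 0.00964213 -0.45151781]
 [-0.45180219 -0.01342694]
 [ 0.07307348 -0.00562516]]
side [[ 0.42892527 -0.14343087]
 [-0.19739112 -0.3057022 ]
 [-0.00487579 -0.34643991]]
```

```bash
python3 -m handwheel '[[0,0,0.012,0],[0,0,0.024,0],[0,0,0.036,0],[0,0,0.036,0],[0,0,0.036,0]]'
cat > m.py <<'E'
from edge import *
import sys
z_=float(sys.argv[1]) if len(sys.argv)>1 else 60.5
s=cams.camera("side");np.save("pics/sm.npy",s)
r=read_state();b=np.array(r["eef_pos"])-[0,0,z_];y=r["eef_rot"][2]-np.pi
ux=np.array([np.cos(y),np.sin(y),0]);uy=np.array([-ux[1],ux[0],0])
F=lambda a,c,z:b+a*14*ux+c*14*uy+[0,0,z]
sf=[(F(-1,-1,0),F(-1,-1,24)),(F(1,-1,0),F(1,-1,24)),(F(1,1,0),F(1,1,24)),(F(-1,-1,0),F(1,-1,0)),(F(1,-1,0),F(1,1,0)),(F(-1,-1,24),F(-1,1,24))]
d=solve(s,"side",sf,b,"foot")-[.3,-1.07]
J=((proj("side",b+np.eye(3)*10)-proj("side",b))/10).T
print("driver minus TCP (vs clamp) mm",np.linalg.solve(J[:,:2],d),"foot z",b[2])
go(547.2,-181,134,2.489)
E
python3 m.py
python3 - <<'E'
import numpy as np,cv2
s=np.load("pics/sm.npy")[250:310,250:320]
cv2.imwrite("pics/c7.png",cv2.resize(s,None,fx=8,fy=8,interpolation=2)[:,:,::-1])
E
```

```text
clock: 11.0
eef_pos: [547.6, -181.4, 134.6]
eef_rot: [-3.134, -0.006, 2.492]
wrist_force: [-0.6, 0.1, -1.6]
finger_gap: 13.5
foot side [ 1.   -0.03] 1.45 -0.58
foot side [ 1. -0.] 3.55 0.98
foot side [1. 0.] 0.95 2.25
foot side [-0.15  0.99] -0.95 0.75
foot side [0.96 0.29] 1.95 0.85
foot side [0.94 0.33] 1.45 -2.25
  shift px [ 1.99 -0.65] resid [ 0.55 -1.56  1.04  0.01 -0.23  0.21]
driver minus TCP (vs clamp) mm [ 2.62620846 -2.61986682] foot z 74.308273239008
tool shift [0.0006 0.     0.0008] turn 0.2 now [ 547.7 -181.4  134.8] [-3.134 -0.006  2.492] F [-0.1 -0.4 -2. ] M [0.04 0.03 0.02] gap 13.8 t 11.05 j6 -1.3
```

View pics/c7.png

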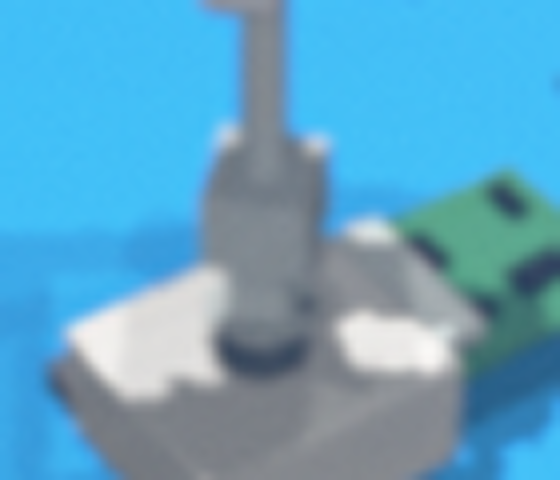

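The socket mouth (z≈74) is above the leaning screw, with the foot axis at side col 283.0 against hole col 282.2. So the driver sits about 1.8 mm toward camera-right of the TCP. I'll aim a little toward the leaning head first, then slide onto the hole axis while lowering in small guarded steps.

```bash
python3 -m handwheel '[[0.0013,0.0005,0.002,0],[0.0025,0.0011,0.005,0],[0.0025,0.0011,0.008,0],[0.0025,0.0011,0.009,0],[0.0025,0.0011,0.009,0]]'
python3 m.py
python3 -m handwheel '[[0,0,0.001,0],[0,0,0.002,0],[0,0,0.002,0]]'
python3 -c "
from h import *
go(545.6,-180.3,109.5,2.489)"
```

```text
clock: 11.68
eef_pos: [546.3, -179.0, 125.8]
eef_rot: [-3.134, -0.006, 2.492]
wrist_force: [-0.7, -0.6, -2.1]
finger_gap: 13.6
foot side [ 1.   -0.03] 1.25 -0.92
foot side [ 1.   -0.01] 3.55 0.98
foot side [ 1. -0.] 0.95 1.96
foot side [-0.15  0.99] 1.35 -0.71
foot side [0.96 0.29] -0.45 -0.75
foot side [0.94 0.33] 1.55 -2.15
  shift px [1.28 0.98] resid [-0.   -2.28  0.33 -0.58  1.96 -0.02]
driver minus TCP (vs clamp) mm [-0.71550283 -6.47228204] foot z 65.3708338975372
tool shift [-0.0018 -0.0011 -0.0081] turn 0.2 now [ 546.3 -179.1  125.9] [-3.134 -0.006  2.492] F [-0.6  1.1 -0.9] M [-0.01  0.   -0.03] gap 13.8 t 11.72 j6 -1.3
clock: 12.1
eef_pos: [546.2, -179.1, 123.7]
eef_rot: [-3.134, -0.006, 2.492]
wrist_force: [0.4, 0.2, -2.7]
finger_gap: 13.4
tool shift [-0.0003 -0.0012  0.0142] turn 0.2 now [ 546.2 -179.1  123.7] [-3.134 -0.006  2.492] F [ 0.4  0.2 -2.7] M [-0.02  0.01 -0.02] gap 13.4 t 12.1 j6 -1.3
```

```bash
for i in 1; do python3 -m handwheel '[[0,0,0.001,0],[0,0,0.002,0],[0,0,0.002,0]]'|egrep 'pos|force'
python3 -m handwheel '[[0,0,0.001,0],[0,0,0.001,0]]'|egrep 'pos|force'
python3 -m handwheel '[[0,0,0.001,0],[0,0,0.001,0]]'|egrep 'pos|force|rot'; done
python3 -c "
from h import *
go(545.6,-180.3,109.5,2.489)"
```

```text
eef_pos: [546.4, -179.1, 122.0]
wrist_force: [-1.1, -0.5, 0.6]
eef_pos: [546.6, -179.2, 121.5]
wrist_force: [-0.0, -0.0, 5.4]
eef_pos: [547.0, -179.2, 121.1]
eef_rot: [-3.135, -0.003, 2.492]
wrist_force: [0.1, 1.9, 7.1]
tool shift [ 0.0004 -0.0017  0.0116] turn 0.2 now [ 547.  -179.2  121.1] [-3.135e+00 -3.000e-03  2.492e+00] F [0.1 1.9 7.1] M [ 0.34 -0.04  0.03] gap 13.6 t 12.97 j6 -1.3
```

Contact at 7 N with the foot at z≈61, which is the shoulder of the head against the chamfer. The reaction pushes the driver toward +y, so I'll shift a little that way and press lightly again.

```bash
python3 -m handwheel '[[0.0004,0.0013,-0.001,0],[0.0004,0.0013,-0.001,0],[0.0004,0.0013,0.000,0],[0.0004,0.0013,0.001,0],[0.0004,0.0013,0.001,0]]'|egrep 'pos|force|rot'
python3 -m handwheel '[[0,0,0.001,0],[0,0,0.001,0]]'|egrep 'pos|force|rot'
python3 -c "
from h import *
go(545.6,-180.3,109.5,2.489)"
```

```text
eef_pos: [547.8, -178.0, 120.5]
eef_rot: [-3.136, -0.002, 2.492]
wrist_force: [0.3, 0.2, 3.9]
eef_pos: [547.9, -177.8, 119.2]
eef_rot: [-3.136, -0.002, 2.492]
wrist_force: [2.0, 1.5, 0.8]
tool shift [ 0.0003 -0.0033  0.0097] turn 0.2 now [ 547.9 -177.8  119.2] [-3.136e+00 -2.000e-03  2.492e+00] F [2.  1.5 0.8] M [ 0.36 -0.64  0.04] gap 13.7 t 13.85 j6 -1.29
```

```bash
python3 -m handwheel '[[0,0.0005,0.001,0],[0,0.0005,0.001,0]]'|egrep 'pos|force'
python3 -m handwheel '[[0,0,0.001,0],[0,0,0.001,0]]'|egrep 'pos|force'
python3 -c "
from h import *
go(545.6,-180.3,109.5,2.489)"
```

```text
eef_pos: [548.4, -177.5, 118.6]
wrist_force: [1.0, -0.3, 5.9]
eef_pos: [548.8, -177.6, 118.3]
wrist_force: [-0.1, -0.1, 7.4]
tool shift [ 0.0009 -0.004   0.0088] turn 0.2 now [ 548.8 -177.6  118.3] [-3.137 -0.     2.492] F [-0.1 -0.1  7.4] M [ 0.31 -0.17  0.02] gap 13.9 t 14.35 j6 -1.29
```

The foot is at z≈57.8, so the head is inside the socket mouth and wedged by its lean. The driver followed the head about 4 mm off the hole axis, which matches a lean of ~0.15 rad. Now I'll carry it back over the hole to right the screw, pressing lightly.

```bash
python3 -m handwheel '[[0.0003,-0.0007,0,0],[0.0003,-0.0014,0.0003,0],[0.0003,-0.0014,0.0003,0]]'|egrep 'pos|force'
python3 -m handwheel '[[0.0003,-0.0007,0.0005,0],[0.0003,-0.0014,0.001,0],[0.0003,-0.0014,0.001,0]]'|egrep 'pos|force'
python3 -c "
from h import *
go(545.6,-180.3,109.5,2.489)"
```

```text
eef_pos: [548.2, -178.4, 118.4]
wrist_force: [2.7, 2.3, 6.1]
eef_pos: [547.8, -179.1, 118.1]
wrist_force: [2.7, 3.8, 8.0]
tool shift [ 0.001  -0.0023  0.0086] turn 0.2 now [ 547.8 -179.1  118.1] [-3.139e+00  2.000e-03  2.492e+00] F [2.7 3.8 8. ] M [ 1.13 -0.76 -0.02] gap 13.7 t 15.1 j6 -1.3
```

```bash
python3 -m handwheel '[[0.0003,-0.0007,0,0],[0.0006,-0.0014,0,0],[0.0009,-0.002,0,0]]'|egrep 'pos|force'
python3 -m handwheel '[[0.0003,-0.0007,0.0005,0],[0.0003,-0.0014,0.001,0],[0.0003,-0.0014,0.001,0]]'|egrep 'pos|force'
python3 m.py;python3 -c "
from h import *
go(545.6,-180.3,109.5,2.489)"
```

```text
eef_pos: [546.4, -179.7, 118.5]
wrist_force: [4.5, 4.1, 4.9]
eef_pos: [546.2, -180.2, 118.2]
wrist_force: [3.0, 5.0, 7.7]
foot side [ 1.   -0.03] 2.05 -2.54
foot side [ 1.   -0.01] 3.55 2.54
foot side [ 1. -0.] 1.75 1.59
foot side [-0.15  0.99] 1.15 -1.27
foot side [0.96 0.28] 3.05 2.8
foot side [0.94 0.33] 1.35 -1.09
  shift px [2.25 1.26] resid [ 0.16 -1.31  0.5  -0.24 -0.53  1.19]
driver minus TCP (vs clamp) mm [ 0.78004385 -8.07984636] foot z 57.66484449341402
tool shift [-0.0014 -0.     -0.0158] turn 0.2 now [ 546.2 -180.2  118.2] [3.141 0.004 2.492] F [4.3 5.5 8.2] M [ 1.47 -1.21  0.02] gap 13.5 t 15.9 j6 -1.3
tool shift [ 0.0004 -0.0005  0.0087] turn 0.2 now [ 546.2 -180.2  118.2] [3.141 0.004 2.492] F [4.3 5.5 8.2] M [ 1.47 -1.21  0.02] gap 13.5 t 15.9 j6 -1.3
```

Pressing this hard wedges the lean, so I'll relieve the vertical load and move laterally first.

```bash
python3 -m handwheel '[[0,0,-0.0006,0],[0,0,-0.0006,0]]'|egrep 'pos|force'
python3 -m handwheel '[[0,-0.0005,0,0],[0,-0.0012,0,0],[0,-0.0012,0,0]]'|egrep 'pos|force'
python3 m.py|egrep -v '0.9|mm';
```

```text
eef_pos: [546.5, -179.9, 118.9]
wrist_force: [3.3, 3.9, 3.9]
eef_pos: [546.1, -180.6, 119.0]
wrist_force: [3.8, 3.9, 5.2]
foot side [ 1.   -0.03] 1.95 -2.64
foot side [ 1.   -0.01] 3.45 2.36
foot side [ 1. -0.] 1.75 1.72
  shift px [2.16 1.64] resid [ 0.16 -1.29  0.41 -0.26 -0.31  1.03]
tool shift [-0.0012  0.0004 -0.015 ] turn 0.2 now [ 546.1 -180.6  119. ] [3.139 0.005 2.492] F [3.2 4.  5.1] M [ 1.15 -1.05  0.03] gap 13.6 t 16.57 j6 -1.31
```

The height stays at 118 wherever I move laterally, which points to a yaw misfit of a few degrees; the dot's direction read −31°, against my −37°. I'll unload sideways and feel for the yaw.

```bash
python3 -m handwheel '[[0,0.001,0,0],[-0.0002,0.002,0,0],[-0.0002,0.002,0,0]]'|egrep 'pos|force'
for k in 1; do
python3 -m handwheel '[[0,0,0.0005,-1],[0,0,0.0008,-2],[0,0,0.0008,-2]]'|egrep 'pos|force'; python3 -c "
from h import *
go(545.6,-180.3,109.5,2.489)"
python3 -m handwheel '[[0,0,0.0003,-1],[0,0,0.0005,-2],[0,0,0.0005,-2]]'|egrep 'pos|force'; python3 -c "
from h import *
go(545.6,-180.3,109.5,2.489)"
done
```

```text
eef_pos: [547.3, -179.3, 119.0]
wrist_force: [0.9, 2.4, 5.0]
eef_pos: [547.5, -179.5, 118.7]
wrist_force: [1.2, 2.6, 8.5]
tool shift [ 0.0012 -0.0017  0.0092] turn 2.2 now [ 547.5 -179.5  118.7] [3.14  0.006 2.527] F [1.2 2.6 8.5] M [ 0.66 -0.41  0.04] gap 13.6 t 17.32 j6 -1.34
eef_pos: [547.6, -179.8, 118.7]
wrist_force: [1.3, 2.1, 9.3]
tool shift [ 0.0015 -0.0016  0.0092] turn 4.2 now [ 547.6 -179.8  118.7] [3.141 0.007 2.562] F [1.3 2.1 9.3] M [ 0.74 -0.37 -0.01] gap 13.7 t 17.7 j6 -1.37
```

```bash
for k in 1; do
python3 -m handwheel '[[0,0,0,2],[0,0,0,4],[0,0,0,4]]'|egrep 'pos|force'
python3 -m handwheel '[[0,0,0.0003,1],[0,0,0.0003,3],[0,0,0.0003,3]]'|egrep 'pos|force'
python3 -m handwheel '[[0,0,0.0003,1],[0,0,0.0003,3],[0,0,0.0003,3]]'|egrep 'pos|force'
python3 -c "
from h import *
go(545.6,-180.3,109.5,2.489)"
done
```

```text
eef_pos: [547.6, -179.8, 118.8]
wrist_force: [0.6, 2.6, 6.8]
eef_pos: [547.6, -179.7, 118.7]
wrist_force: [1.1, 3.1, 6.7]
eef_pos: [547.6, -179.7, 118.7]
wrist_force: [1.2, 3.8, 7.5]
tool shift [ 0.0011 -0.0018  0.0092] turn -5.9 now [ 547.6 -179.7  118.7] [3.139 0.006 2.386] F [1.2 3.8 7.5] M [ 0.98 -0.35  0.07] gap 13.8 t 18.82 j6 -1.2
```

No drop either way. I'll spend the last viewing on a composite: the driver as it stands now, and the same view with it lifted clear.

```bash
python3 -c "
from h import *
np.save('pics/sA.npy',cams.camera('side'))"
python3 -m handwheel '[[0,0,-0.004,-6],[0,0,-0.012,-6],[0,0,-0.022,-6],[0,0,-0.032,-6],[0,0,-0.032,-6]]'|egrep 'pos|force|rot'
python3 - <<'E'
from ov import *
a=np.load('pics/sA.npy');b=cams.camera('side');t=cams.camera('top');np.save('pics/sB.npy',b);np.save('pics/tB.npy',t)
r=read_state();go(547.2,-181,150,2.489)
f=lambda im,x,y,w,h,k:cv2.resize(im[y:y+h,x:x+w],(w*k,h*k),interpolation=cv2.INTER_CUBIC)
def st(c): c=c.astype(float);return np.clip((c-60)*1.35,0,255)
A=st(f(a,262,236,45,66,9));B=st(f(b,262,236,43,66,9))
for I in(A,B):
    for i in range(0,I.shape[1],45): I[:6,i]=0
    for i in range(0,I.shape[0],45): I[i,:6]=0
h=np.array([[547.2,-181,35],[547.2,-181,49],[547.2,-181,63]])
q=((proj("side",h)+[.3,-1.07]-[262,236]+.5)*9).astype(int)
for I in(A,B):
    for u in q: cv2.circle(I,tuple(int(v) for v in u),2,(255,0,0),-1)
cv2.imwrite("pics/c8.png",np.hstack([A,B]).astype(np.uint8)[:,:,::-1])
E
```

```text
eef_pos: [547.7, -179.8, 151.7]
eef_rot: [3.14, 0.008, 2.491]
wrist_force: [0.3, 0.6, -2.3]
tool shift [-0.0008 -0.0012  0.0006] turn 0.1 now [ 547.3 -179.6  150.6] [3.14  0.006 2.491] F [ 0.3 -0.4 -3.1] M [-0.04 -0.   -0.02] gap 13.8 t 19.6 j6 -1.3
```

View pics/c8.png

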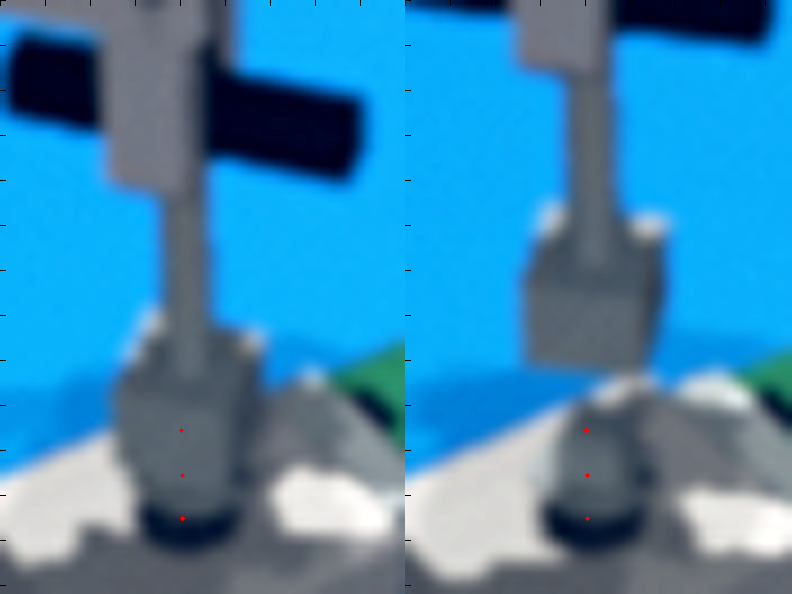

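The screw's flange is centred at side col ~283 and the driver's foot lines up with it in that direction, but the foot stays ~9 mm above home. The yaw is the likely cause. I'll step the driver aside, average several frames from both cameras, and measure the head numerically.

```bash
python3 -m handwheel '[[0.025,0.032,-0.01,0],[0.05,0.065,-0.01,0],[0.075,0.098,-0.01,0],[0.103,0.135,-0.01,0],[0.103,0.135,-0.01,0]]'|egrep 'pos|force|rot'
python3 - <<'E'
from h import *
T=np.mean([cams.camera("top").astype(float) for _ in range(12)],0);S=np.mean([cams.camera("side").astype(float) for _ in range(8)],0)
np.save("pics/Tm.npy",T);np.save("pics/Sm.npy",S);t0=np.load("pics/top0.npy").astype(float)
np.set_printoptions(linewidth=200)
print("now cols351.. rows220..");print(T.mean(2)[220:240,350:370].round().astype(int))
print("start");print(t0.mean(2)[220:240,350:370].round().astype(int))
E
```

```text
eef_pos: [546.7, -7.3, 159.7]
eef_rot: [3.14, 0.006, 2.494]
wrist_force: [0.3, -1.2, -1.7]
now cols351.. rows220..
[[127 137 158 159 159 159 159 159 159 159 159 159 159 159 159 160 160 159 159 160]
 [124 158 159 159 159 159 159 159 159 159 156 156 159 159 159 159 159 160 159 159]
 [125 158 159 159 159 158 158 159 157 157 146 146 159 158 159 159 159 160 159 159]
 [124 158 159 159 158 155 152 160 158 159 158 157 159 140 147 159 160 159 160 159]
 [124 158 159 158 153 152 159 158 151 155 158 150 157  80  76 157 159 160 159 159]
 [126 158 159 149 151 159 157 151 150 159 159 159 150 114 111 158 156 159 160 159]
 [130 158 159 124 158 159 145 139 158 158 158 159 159 158 159 159 145 159 160 159]
 [130 158 159 140 158 156 116 133 159 159 159 158 159 159 158 157 159 154 159 160]
 [130 158 158 115 158 135 154 159 159 159 159 159 158 159 154 150 158 133 159 159]
 [130 158 158 123 158 113 124 150 155 159 159 159 159 159 154 158 158 134 159 159]
 [129 159 158 143 159 159 101 105 128 154 159 159 159 155 132 158 158 139 159 160]
 [129 158 159 110 151 159 159 112 104 123 153 155 156 141 158 159 147 15
[... 1642 characters left out ...]
44 141 124 145 147 133 146 146 145]
 [146 145 145 117 139 145 147 117 117 136 127 137 130 146 145 143 126 145 146 145]
 [145 145 145 135 115 138 144 145 131 102 119 132 145 145 142 138 146 145 146 146]
 [145 144 146 145 131 113 142 141 145 146 125 126 145 143 133 144 145 146 145 146]
 [145 146 147 144 146 145 134 126 144 145 142 145 146 134 145 147 145 146 146 145]
 [144 146 145 145 147 144 144 143 144 144 125 145 146 145 146 146 146 145 144 145]
 [146 145 145 146 145 145 144 145 145 145 146 145 146 146 147 145 145 146 147 145]
 [145 145 146 145 146 145 146 145 144 146 145 146 146 145 147 147 146 145 145 145]
 [146 146 144 145 145 145 146 145 148 145 145 146 145 146 146 145 144 144 146 145]]
```

The averaged top picture resolves the head and flange. I'll fit the screw's lean and yaw to those edge pixels, both at the start and now.

```bash
cat > fit.py <<'E'
from h import *
from scipy.optimize import least_squares
from scipy.spatial.transform import Rotation as Q
D={"start":dict(dot=(362.45,224.15),fl=[(353,226),(353,227),(352.5,228),(352.6,230),(353,231),(353,232),(354,233),(354.7,234),(356.6,235),(366,231),(366,232),(364.7,233),(364,234),(363,235),(356,223),(354.5,224),(353.7,225)],
 hd=[(357.5,225),(356.8,226),(356.6,227),(356,228),(355.3,229),(355.3,230),(356.5,231),(357.5,232),(359.1,233),(360.4,234),(362,232),(363,231),(363.3,230),(364,229),(365,228)]),
"now":dict(dot=(363.5,224.35),fl=[(353,226),(353,228),(353,229),(353,231),(354,232.3),(354.5,233),(355.2,234),(357,235),(366,226),(367,228),(367,229),(367,230),(366,231.5),(366,232),(364.8,233.5),(364,234.2),(362.5,235),(354.2,224.5),(355.5,223.6),(356,223),(360.5,222)],
 hd=[(357.5,225),(356.6,226),(356.2,227),(355,228),(355.3,229),(356.5,230),(357.5,231),(358.8,232),(360,233),(361.5,232.2),(363,231),(364,230),(364.3,229),(365,228)])}
th=np.linspace(0,2*np.pi,200)
def seg(p,V):
    d=[]
    for i in range(len(V)):
        a,b=V[i],V[(i+1)%len(V)];u=np.clip((p-a)@(b-a)/((b-a)@(b-a)),0,1);d.append(np.linalg.norm(p-a-u[:,None]*(b-a),axis=1))
    return np.min(d,0)
def model(v):
    lx,ly,yaw,hx,hy=v;R=(Q.from_rotvec([-ly,lx,0])*Q.from_euler("z",yaw)).as_matrix();o=np.array([hx,hy,35])
    P=lambda q:proj("top",o+np.array(q)@R.T)
    return P([[15,0,14]])[0],P(np.c_[15*np.cos(th),15*np.sin(th),14+0*th]),P([[8,8,26],[-8,8,26],[-8,-8,26],[8,-8,26.]])
for n,d in D.items():
  for rd in(13.,15.):
    def f(v):
        dt,c,s=model(v);
        R=(Q.from_rotvec([-v[1],v[0],0])*Q.from_euler("z",v[2])).as_matrix();dt=proj("top",np.array([v[3],v[4],35])+R@[rd,0,14])[0]
        return np.r_[(dt-d["dot"])/.3,np.min(np.linalg.norm(np.array(d["fl"])[:,None]-c[None],axis=2),1)/.5,seg(np.array(d["hd"],float),s)/.5,(v[3]-547.2)/.8,(v[4]+181)/.8]
    r=least_squares(f,[.03,.08,-.63,547.2,-181],loss="soft_l1");v=r.x
    print(n,rd,"lean x,y",v[:2].round(3),"|",round(np.hypot(*v[:2]),3),"yaw deg",np.degrees(v[2]).round(1),"hole",v[3:].round(1),"cost",round(r.cost,2),"head ctr",(v[3:]+28*v[:2]).round(1))
E
python3 fit.py
```

```text
start 13.0 lean x,y [0.02  0.099] | 0.101 yaw deg -31.5 hole [ 547.3 -180.9] cost 2.27 head ctr [ 547.9 -178.1]
start 15.0 lean x,y [0.025 0.097] | 0.1 yaw deg -33.0 hole [ 547.2 -180.8] cost 5.56 head ctr [ 547.9 -178.1]
now 13.0 lean x,y [0.085 0.095] | 0.127 yaw deg -39.8 hole [ 547.  -181.5] cost 2.86 head ctr [ 549.4 -178.9]
now 15.0 lean x,y [0.093 0.09 ] | 0.13 yaw deg -37.6 hole [ 546.8 -181.4] cost 6.02 head ctr [ 549.4 -178.9]
```

The fit shows a starting lean of 0.10 rad toward +y and yaw −32°, so the driver at −37° was about 5° off and jammed on the chamfer. Now the yaw is about −39°, the lean about 0.13 and the head centre about (549.4,−178.9). I'll re-measure the driver against the clamp with clean frames.

```bash
python3 - <<'E'
from edge import *
S=np.load("pics/Sm.npy");s=np.load("pics/sB.npy")
cl=np.array([547.1,-181.2,35]);cy=.154;cx=np.array([np.cos(cy),np.sin(cy),0]);cv=np.array([-cx[1],cx[0],0])
K=[cl+a*40*cx+c*35*cv for a,c in((-1,-1),(-1,1),(1,1),(1,-1))]
dc=solve(S,"side",[(K[i],K[(i+1)%4]) for i in range(4)],cl,"clamp")
for pos,yaw,im,nm in(((547.3,-179.6,150.6),2.491,s,"sB"),((547.8,-181.2,170.4),2.492,np.load("pics/s4.npy"),"s4")):
    b=np.array(pos)-[0,0,60.5];y=yaw-np.pi;ux=np.array([np.cos(y),np.sin(y),0]);uy=np.array([-ux[1],ux[0],0])
    F=lambda a,c,z:b+a*14*ux+c*14*uy+[0,0,z]
    w=np.array([.916,-.401,0])  # camera right
    sh=[(b+g*6*w+[0,0,35],b+g*6*w+[0,0,70]) for g in(-1,1)]
    d=solve(im,"side",[(F(-1,-1,3),F(-1,-1,21)),(F(1,1,3),F(1,1,21)),(F(-1,-1,0),F(1,-1,0)),(F(1,-1,0),F(1,1,0)),(F(-1,-1,24),F(-1,1,24))]+sh,b,nm)
    J=((proj("side",b+np.eye(3)*10)-proj("side",b))/10).T;print(nm,"driver-TCP",np.linalg.solve(J[:,:2],d-dc))
E
python3 -c "
from h import *
go(548.5,-179,150,2.461)"
```

```text
clamp side [ 0.76 -0.65] 1.35 5.35
clamp side [0.42 0.91] -0.85 2.42
clamp side [-0.71  0.71] -0.55 1.15
clamp side [-0.45 -0.89] 0.75 4.8
  shift px [ 0.34 -1.03] resid [-0.41  0.05 -0.42  0.02]
sB side [ 1.   -0.03] 2.05 -1.49
sB side [ 1. -0.] 1.35 2.93
sB side [-0.15  0.99] 3.25 0.86
sB side [0.96 0.29] 1.15 1.23
sB side [0.94 0.34] 1.55 -1.93
sB side [ 1.   -0.02] 1.95 -2.04
sB side [ 1.   -0.01] 1.65 1.32
  shift px [1.36 2.9 ] resid [-0.77  0.01 -0.58  1.    0.72 -0.65 -0.31]
sB driver-TCP [ -3.09471787 -11.75976673]
s4 side [ 1.   -0.03] 1.65 -1.98
s4 side [1. 0.] 0.95 2.71
s4 side [-0.14  0.99] -1.65 1.09
s4 side [0.95 0.3 ] 0.55 1.73
s4 side [0.94 0.35] 1.55 -2.17
s4 side [ 1.   -0.02] 1.55 -1.93
s4 side [ 1.   -0.01] 1.25 1.71
  shift px [ 1.41 -1.35] resid [-0.21  0.45  0.12  0.39 -0.7  -0.12  0.17]
s4 driver-TCP [ 2.33092323 -0.04613281]
tool shift [-0.1036 -0.1338  0.0106] turn 1.7 now [547.   -9.7 160.1] [3.14  0.006 2.491] F [-1.3 -0.8 -1.8] M [-0.03  0.06 -0.03] gap 13.6 t 21.23 j6 -1.0
```

Shaft and foot edges agree, and so does the jaw-to-bar offset: the driver axis sits at TCP + (2.6, −1.6) mm, about 3 mm along the bar. My earlier press was therefore about 2 mm too far +x and pushed the lean that way. New targets: TCP (546.6,−177.2) over the head, then (544.5,−179.7) over the hole, yaw −39°.

```bash
python3 -m handwheel '[[-0.025,-0.033,0,0],[-0.05,-0.066,0,0],[-0.075,-0.1,0,0],[-0.1012,-0.1334,0,1.7],[-0.1012,-0.1334,0,1.7]]'|egrep 'pos|rot'
python3 -m handwheel '[[0,0,0,0],[0,0,0,0]]'|egrep 'pos|rot'
python3 -c "
from h import *
go(546.6,-177.2,125,2.461)"
```

```text
eef_pos: [546.5, -179.5, 160.3]
eef_rot: [3.14, 0.006, 2.458]
eef_pos: [546.6, -178.7, 160.4]
eef_rot: [3.14, 0.006, 2.459]
tool shift [0.0011 0.0011 0.0354] turn -0.1 now [ 546.6 -178.7  160.4] [3.14  0.006 2.459] F [-0.1  0.6 -1.7] M [-0.01  0.02  0.02] gap 13.8 t 22.1 j6 -1.27
```

```bash
python3 -m handwheel '[[0.0011,0.0011,0.012,0],[0.0011,0.0011,0.024,0],[0.0011,0.0011,0.0345,0],[0.0011,0.0011,0.0345,0],[0.0011,0.0011,0.0345,0]]'|egrep 'pos|force'
python3 -m handwheel '[[0,0,0.0015,0],[0,0,0.003,0],[0,0,0.003,0]]'|egrep 'pos|force'
python3 -m handwheel '[[0,0,0.001,0],[0,0,0.0015,0]]'|egrep 'pos|force'
python3 -c "
from h import *
go(546.6,-177.2,115,2.461)"
```

```text
eef_pos: [546.7, -177.4, 126.1]
wrist_force: [-0.4, 1.0, -1.5]
eef_pos: [546.7, -177.4, 123.0]
wrist_force: [-0.1, 0.9, -2.2]
eef_pos: [546.7, -177.3, 121.5]
wrist_force: [-0.1, -1.0, -1.8]
tool shift [0.0002 0.     0.0065] turn -0.1 now [ 546.7 -177.3  121.5] [3.14  0.007 2.459] F [-0.1 -1.  -1.8] M [-0.06 -0.   -0.05] gap 13.6 t 23.35 j6 -1.27
```

```bash
for i in 1; do
python3 -m handwheel '[[0,0,0.001,0],[0,0,0.001,0]]'|egrep 'pos|force'
python3 -m handwheel '[[0,0,0.001,0],[0,0,0.001,0]]'|egrep 'pos|force'
python3 -m handwheel '[[0,0,0.001,0],[0,0,0.001,0]]'|egrep 'pos|force';done
python3 -c "
from h import *
go(544.5,-179.7,115,2.461)"
```

```text
eef_pos: [546.8, -177.4, 120.7]
wrist_force: [-0.4, -0.1, 0.1]
eef_pos: [547.1, -177.5, 120.1]
wrist_force: [-0.6, -0.5, 3.3]
eef_pos: [547.5, -177.6, 119.5]
wrist_force: [0.2, 0.5, 5.4]
tool shift [ 0.001  -0.0035  0.0045] turn -0.1 now [ 547.5 -177.6  119.5] [3.139 0.009 2.459] F [0.2 0.5 5.4] M [-0.06 -0.14  0.04] gap 13.9 t 24.1 j6 -1.27
```

```bash

python3 -m handwheel '[[0.0003,-0.0008,-0.0004,0],[0.0005,-0.0016,-0.0004,0],[0.0005,-0.0016,-0.0002,0]]'|egrep 'pos|force'
python3 -m handwheel '[[0.0002,0,0.0008,0],[0.0002,0,0.0008,0]]'|egrep 'pos|force'
python3 -m handwheel '[[0.0002,-0.0005,0.0008,0],[0.0002,-0.0005,0.0008,0]]'|egrep 'pos|force'
python3 -c "
from h import *
go(544.5,-179.7,115,2.461)"
```

```text
eef_pos: [546.3, -178.5, 119.9]
wrist_force: [1.7, 0.9, 3.5]
eef_pos: [546.5, -178.5, 119.5]
wrist_force: [1.6, 0.3, 5.8]
eef_pos: [546.4, -178.8, 119.3]
wrist_force: [1.8, 1.3, 7.6]
tool shift [ 0.001  -0.0019  0.0043] turn -0.1 now [ 546.4 -178.8  119.3] [3.138 0.012 2.459] F [1.8 1.3 7.6] M [ 0.36 -0.5  -0.  ] gap 13.6 t 24.98 j6 -1.27
```

```bash

python3 -m handwheel '[[0.0003,0,0.0006,2],[0.0003,0,0.0008,4],[0.0003,0,0.0008,2],[0.0003,0,0.0008,0]]'|egrep 'pos|force'
python3 -m handwheel '[[0.0003,0,0.0006,-2],[0.0003,0,0.0008,-4],[0.0003,0,0.0008,-6]]'|egrep 'pos|force'
python3 -c "
from h import *
go(544.5,-179.7,115,2.461)"
```

```text
eef_pos: [546.5, -178.8, 119.3]
wrist_force: [1.0, -0.1, 7.5]
eef_pos: [546.6, -179.0, 119.2]
wrist_force: [1.0, -0.3, 8.4]
tool shift [ 0.0015 -0.0018  0.0042] turn 6.0 now [ 546.6 -179.   119.2] [3.139 0.015 2.566] F [ 1.  -0.3  8.4] M [-0.   -0.14 -0.02] gap 13.6 t 25.85 j6 -1.37
```

```bash
python3 - <<'E'
from h import *
S=np.mean([cams.camera("side").astype(float) for _ in range(6)],0);np.save("pics/Sc.npy",S)
np.set_printoptions(linewidth=220)
print("cols270..296, rows270..299");print(S.mean(2)[270:300,270:297].round().astype(int))
print("screw alone (aside)");print(np.load("pics/Sm.npy").mean(2)[274:300,270:297].round().astype(int))
h=np.array([[547.1,-181.2,z] for z in(35,49,61,63)]);print(proj("side",h)+[.34,-1.03])
go(544.5,-179.7,115,2.461)
E
```

```text
cols270..296, rows270..299
[[169 168 167 166 166 168 173 174 167 150 134 133 136 134 140 164 178 180 177 174 171 169 169 168 169 169 169]
 [168 167 164 161 160 166 175 171 151 134 129 133 137 135 142 169 193 198 195 188 179 170 167 169 169 169 169]
 [168 166 161 156 156 163 171 157 135 123 126 133 137 135 143 173 200 210 206 198 185 170 164 165 166 166 167]
 [168 163 158 154 155 160 157 141 125 120 124 133 137 135 140 164 189 198 195 187 177 164 158 159 159 160 160]
 [167 162 157 154 154 155 144 129 121 120 125 133 137 135 132 139 152 158 157 154 157 157 154 154 155 154 155]
 [167 162 156 155 155 150 136 125 121 120 124 132 137 135 129 123 124 127 126 128 142 153 154 154 153 154 155]
 [164 159 154 152 153 146 132 123 120 120 124 132 136 135 128 123 121 122 120 123 140 153 154 156 158 164 172]
 [156 152 149 148 149 142 129 122 122 121 124 128 132 131 126 124 123 123 119 121 139 152 161 171 180 191 203]
 [149 146 145 146 144 137 127 122 122 122 122 124 126 125 123 123 124 122 119 118 134 151 166 183 196 206 219]
 [144 144 145 145 143 136 128 125 124 123 124 124 125 123 123 124 124 123 
[... 4741 characters left out ...]
 239 232 209 175 148 124  99  87  88  94 102 116 140 175 213 232 238 238 238 238 238 238]
 [238 238 239 239 240 241 240 236 230 220 196 165 145 141 144 149 164 187 215 232 237 239 238 238 238 239 239]
 [239 239 240 240 240 240 241 240 240 239 235 226 212 206 202 199 212 228 234 238 239 239 239 239 239 239 239]
 [240 240 240 240 240 240 239 239 240 240 240 239 237 235 233 231 234 238 239 239 239 239 239 239 239 239 238]]
[[281.84839561 293.2563566 ]
 [281.77781132 288.39362523]
 [281.71626037 284.15322349]
 [281.70590587 283.43987572]]
tool shift [ 0.0014 -0.0018  0.0042] turn 5.9 now [ 546.6 -179.   119.2] [3.139 0.015 2.565] F [ 0.5 -0.5  8.5] M [-0.01 -0.17 -0.05] gap 13.7 t 26.15 j6 -1.37
```

The foot axis is at side col 282.4 and the hole at 281.85, so the driver is still about 2 mm short of the hole axis, toward the lean. I'll carry on to the hole.

```bash

python3 -m handwheel '[[0.0005,-0.0006,-0.0003,1],[0.001,-0.0012,-0.0003,2],[0.0014,-0.0018,-0.0003,3],[0.0014,-0.0018,0.0003,3]]'|egrep 'pos|force'
python3 -m handwheel '[[0.0005,-0.0005,0.001,0],[0.0007,-0.0007,0.0015,0],[0.0007,-0.0007,0.0015,0]]'|egrep 'pos|force'
python3 -c "
from h import *
go(544.5,-179.7,115,2.461)"
```

```text
eef_pos: [544.9, -179.7, 119.3]
wrist_force: [3.6, 2.4, 10.3]
eef_pos: [544.3, -180.1, 118.3]
wrist_force: [3.0, -0.3, 5.6]
tool shift [0.0002 0.0005 0.0033] turn 2.9 now [ 544.3 -180.1  118.3] [3.138 0.017 2.512] F [ 3.  -0.3  5.6] M [-0.3  -0.92 -0.01] gap 13.9 t 27.02 j6 -1.32
```

```bash

python3 -m handwheel '[[0,0,0.001,0],[0.0003,0,0.002,0],[0.0003,0,0.002,0],[0.0003,0,0.002,0]]'|egrep 'pos|force'
python3 -m handwheel '[[0,0,0.001,0],[0.0003,0,0.002,1],[0.0003,0,0.002,2],[0.0003,0,0.002,2]]'|egrep 'pos|force'
python3 -c "
from h import *
go(544.5,-179.7,115,2.461)"
```

```text
eef_pos: [544.8, -180.6, 117.4]
wrist_force: [3.5, -0.9, 10.7]
eef_pos: [545.3, -181.2, 116.7]
wrist_force: [0.8, -0.8, 14.0]
tool shift [0.0016 0.0007 0.0017] turn 0.8 now [ 545.3 -181.2  116.7] [3.137 0.023 2.476] F [ 0.8 -0.8 14. ] M [-0.32 -0.53  0.04] gap 13.4 t 28.02 j6 -1.29
```

```bash

python3 -m handwheel '[[0.0005,0.0003,-0.0008,0],[0.001,0.0005,-0.0008,0],[0.0015,0.0007,-0.0003,0],[0.0015,0.0007,0.0005,0],[0.0015,0.0007,0.001,0]]'|egrep 'pos|force'
python3 -c "
from h import *
go(544.5,-179.7,115,2.461)"
python3 -m handwheel '[[0.0003,0.0003,0.001,0],[0.0005,0.0003,0.0015,0],[0.0005,0.0003,0.002,0],[0.0005,0.0003,0.002,0]]'|egrep 'pos|force'
python3 -c "
from h import *
go(544.5,-179.7,115,2.461)"
```

```text
eef_pos: [545.1, -180.2, 116.6]
wrist_force: [1.7, -1.2, 12.5]
tool shift [0.0008 0.0001 0.0016] turn 0.8 now [ 545.1 -180.2  116.6] [3.137 0.025 2.476] F [ 1.7 -1.2 12.5] M [-0.59 -0.52 -0.01] gap 13.7 t 28.65 j6 -1.29
eef_pos: [544.7, -179.8, 114.2]
wrist_force: [2.2, -3.5, -0.5]
tool shift [ 0.0002 -0.     -0.0008] turn 0.8 now [ 544.7 -179.8  114.2] [3.137 0.024 2.476] F [ 2.2 -3.5 -0.5] M [-0.8  -0.51 -0.03] gap 13.7 t 29.15 j6 -1.28
```

It dropped in: foot at ~53.7 with no vertical load. Continuing down and following the side forces.

```bash

python3 -m handwheel '[[-0.0002,-0.0003,0.001,0],[-0.0003,-0.0004,0.002,0],[-0.0003,-0.0004,0.002,0]]'|egrep 'pos|force'
python3 -m handwheel '[[0,0,0.001,0],[0,0,0.002,0],[0,0,0.002,0]]'|egrep 'pos|force'
python3 -c "
from h import *
go(544.5,-179.7,109.5,2.461)"
```

```text
eef_pos: [544.7, -180.2, 112.2]
wrist_force: [0.9, -1.5, 2.7]
eef_pos: [544.9, -180.3, 110.6]
wrist_force: [1.8, -1.5, 6.0]
tool shift [0.0007 0.0002 0.0011] turn 0.8 now [ 544.9 -180.3  110.6] [3.137 0.025 2.476] F [ 1.8 -1.5  6. ] M [-0.33 -0.2   0.04] gap 14.1 t 29.9 j6 -1.29
```

```bash

python3 -m handwheel '[[0,0,0.001,0],[0,0,0.0015,0],[0,0,0.0015,0],[0,0,0.0015,0]]'|egrep 'pos|force'
python3 -m handwheel '[[0,0,0.001,0],[0,0,0.0015,0],[0,0,0.0015,0]]'|egrep 'pos|force|rot'
python3 -c "
from h import *
go(544.5,-179.7,109.5,2.461)"
```

```text
eef_pos: [544.9, -179.8, 109.4]
wrist_force: [0.8, 0.5, 7.1]
eef_pos: [544.9, -179.3, 108.4]
eef_rot: [3.136, 0.024, 2.476]
wrist_force: [-1.3, 1.6, 9.5]
tool shift [ 0.     -0.0005 -0.0011] turn 0.8 now [ 544.9 -179.3  108.4] [3.136 0.024 2.476] F [-1.3  1.6  9.5] M [ 0.53  0.28 -0.01] gap 13.7 t 30.77 j6 -1.29
```

```bash

python3 -m handwheel '[[0,-0.0003,0.0008,0],[0,-0.0005,0.0012,0],[0,-0.0005,0.0012,0]]'|egrep 'pos|force'
python3 -m handwheel '[[0,0,0.0008,0],[0,0,0.0012,0],[0,0,0.0012,0]]'|egrep 'pos|force'
python3 -c "
from h import *
go(544.5,-179.7,109.5,2.461)
S=np.mean([cams.camera('side').astype(float) for _ in range(4)],0);np.save('pics/Sd.npy',S)
np.set_printoptions(linewidth=220)
print(S.mean(2)[272:300,270:297].round().astype(int))"
```

```text
eef_pos: [544.8, -179.3, 108.1]
wrist_force: [-1.2, 2.5, 12.2]
eef_pos: [545.0, -179.1, 108.0]
wrist_force: [-2.3, 1.2, 14.4]
tool shift [-0.0001 -0.0008 -0.0015] turn 0.8 now [ 545.  -179.1  108. ] [3.134 0.024 2.476] F [-2.3  1.2 14.4] M [0.33 0.53 0.04] gap 13.7 t 31.52 j6 -1.29
[[169 169 168 164 158 156 156 156 149 136 133 136 136 136 148 161 165 167 166 166 167 168 168 169 169 169 169]
 [168 169 167 162 157 154 154 154 148 136 134 137 136 135 143 154 158 159 159 160 162 163 164 166 166 166 167]
 [168 169 167 161 156 155 160 164 154 137 133 136 136 133 137 148 154 156 156 156 156 157 158 160 159 160 159]
 [169 169 166 161 156 158 169 173 156 134 131 136 136 132 136 154 169 171 169 165 158 155 154 155 155 155 156]
 [167 167 163 156 155 164 176 169 144 126 130 137 136 132 138 165 189 195 192 183 169 158 154 154 156 164 172]
 [162 160 154 150 152 163 171 158 132 122 129 136 136 132 136 161 186 194 191 183 173 160 156 156 161 182 202]
 [153 151 148 146 148 150 148 138 123 121 129 136 137 132 128 139 154 159 158 155 157 158 156 153 157 185 214]
 [147 146 145 145 145 140 131 123 118 11
[... 1591 characters left out ...]
 123 141 174 212 229 230 230 230]
 [209 208 210 215 210 185 145 106  91  94 100 104 105 105 103 102 102 103 112 123 133 157 184 197 199 200 204]
 [166 166 172 184 182 159 131 108  91  83  81  82  83  82  82  83  88 100 114 124 128 135 148 153 153 157 166]
 [131 132 137 147 147 136 127 121 109  98  88  85  82  83  87  94 102 114 124 128 128 127 129 130 132 144 158]
 [126 126 127 130 131 129 129 128 124 118 112 106 102 103 108 116 122 130 135 134 130 129 129 128 132 147 165]
 [128 128 128 129 129 129 129 129 129 127 125 122 121 121 124 127 132 138 142 141 138 137 136 134 134 145 160]
 [130 130 130 129 130 129 129 128 129 129 128 128 128 128 128 131 137 143 146 147 145 144 143 141 142 144 152]]
```

The height has stopped at 108.0 with force rising. The foot axis is at col 281.9 against hole 281.85, and its top-edge row of 284.5 matches the 284.7 predicted for home. I'll relax the press and hold.

```bash

python3 -m handwheel '[[0,-0.0005,-0.0005,0],[0,-0.0005,-0.0005,0],[0,-0.0005,-0.0005,0],[0,-0.0005,-0.0005,0]]'|egrep 'pos|force'
python3 -c "
from h import *
go(544.5,-179.7,108,2.461)"
```

```text
eef_pos: [544.5, -179.1, 108.5]
wrist_force: [0.3, 1.1, 6.8]
tool shift [-0.0004 -0.0005  0.0005] turn 0.8 now [ 544.5 -179.1  108.5] [3.134 0.023 2.476] F [0.3 1.1 6.8] M [0.36 0.14 0.05] gap 13.4 t 32.23 j6 -1.29
```

Seated and light. The driver axis is at (−3.06, 0) mm in the tool frame, so I compensate each turn by (−3.06(1−cosθ), 3.06 sinθ). Turning clockwise, the first 20° in coarse steps.

```bash

python3 -m handwheel '[[0,0.0001,0,2],[0,0.0003,0,5],[0,0.0004,0.0001,8],[0,0.0005,0.0001,10],[0,0.0005,0.0001,10]]' 1 60|egrep 'pos|force'
python3 -c "
from h import *
go(544.5,-179.7,108,2.461)"
python3 -m handwheel '[[0,0.0002,0,4],[0,0.0004,0.0001,7],[0,0.0005,0.0002,10],[0,0.0005,0.0002,10]]'|egrep 'pos|force'
python3 -c "
from h import *
go(544.5,-179.7,108,2.461)"
```

```text
eef_pos: [544.7, -178.4, 108.4]
wrist_force: [-0.1, 1.0, 5.4]
tool shift [-0.0008 -0.001   0.0004] turn -9.2 now [ 544.7 -178.4  108.4] [3.13  0.021 2.301] F [-0.1  1.   5.4] M [0.27 0.12 0.05] gap 13.6 t 32.85 j6 -1.11
eef_pos: [545.0, -177.8, 108.3]
wrist_force: [0.0, 0.6, 5.9]
tool shift [-0.0013 -0.0014  0.0003] turn -19.2 now [ 545.  -177.8  108.3] [3.126 0.018 2.125] F [0.  0.6 5.9] M [ 0.21  0.08 -0.  ] gap 13.5 t 33.35 j6 -0.94
```

```bash
cat > st.py <<'E'
from h import *
s=read_state();print("z",round(s["eef_pos"][2],1),"yaw",round(np.degrees(s["eef_rot"][2]),1),"tilt",np.round(s["eef_rot"][:2],3),"F",np.round(s["wrist_force"],1),"Mz",round(s["moment"][2],3),"xy",np.round(s["eef_pos"][:2],1),"t",round(s["clock"],2))
E
python3 -m handwheel '[[0,0.0001,0,1.5],[0,0.00016,0.0001,3],[0,0.00016,0.0001,3]]'>/dev/null; python3 st.py
python3 -m handwheel '[[0,0.0001,0,1.5],[0,0.00016,0.0001,3],[0,0.00016,0.0001,3]]'>/dev/null; python3 st.py
python3 -m handwheel '[[0,0.0001,0,1.5],[0,0.00016,0.0001,3],[0,0.00016,0.0001,3]]'>/dev/null; python3 st.py
```

```text
z 108.3 yaw 118.8 tilt [3.125 0.017] F [-0.3  1.8  6.2] Mz 0.031 xy [ 545.1 -177.6] t 33.73
z 108.3 yaw 115.7 tilt [3.125 0.016] F [-0.4  0.3  6.2] Mz 0.059 xy [ 545.2 -177.4] t 34.1
z 108.2 yaw 112.7 tilt [3.124 0.015] F [-0.2  0.2  4.7] Mz 0.037 xy [ 545.3 -177.2] t 34.48
```

```bash
python3 -m handwheel '[[0,0.0001,0,1.5],[0,0.00016,0.0001,3],[0,0.00016,0.0001,3]]'>/dev/null; python3 st.py
python3 -m handwheel '[[0,0.0001,0,1.5],[0,0.00016,0.0001,3],[0,0.00016,0.0001,3]]'>/dev/null; python3 st.py
```

```text
z 108.2 yaw 109.7 tilt [3.123 0.014] F [-0.1  0.6  5.3] Mz 0.024 xy [ 545.5 -177. ] t 34.85
z 108.2 yaw 106.7 tilt [3.122 0.012] F [0.1 0.5 6.3] Mz -0.0 xy [ 545.6 -176.8] t 35.23
```

```bash
python3 -m handwheel '[[0,0.0001,0,1.5],[0,0.00016,0.0001,3],[0,0.00016,0.0001,3]]'>/dev/null; python3 st.py
```

```text
z 108.2 yaw 103.7 tilt [3.122 0.011] F [0.7 0.6 5.1] Mz 0.042 xy [ 545.8 -176.7] t 35.6
```

```bash
python3 -m handwheel '[[0,0.0001,0,1.5],[0,0.00016,0.0001,3],[0,0.00016,0.0001,3]]'>/dev/null; python3 st.py
python3 -m handwheel '[[0,0.0001,0,1.5],[0,0.00016,0.0001,3],[0,0.00016,0.0001,3]]'>/dev/null; python3 st.py
```

```text
z 108.1 yaw 100.6 tilt [3.121 0.01 ] F [ 0.3 -0.2  5.1] Mz -0.018 xy [ 545.9 -176.6] t 35.98
z 108.1 yaw 97.6 tilt [3.121 0.009] F [0.4 1.1 6.1] Mz 0.057 xy [ 546.1 -176.4] t 36.35
```

```bash
python3 -m handwheel '[[0,0.0001,0,1.5],[0,0.00016,0.0001,3],[0,0.00016,0.0001,3]]'>/dev/null; python3 st.py
```

```text
z 108.1 yaw 94.6 tilt [3.12  0.007] F [0.8 1.1 5.8] Mz 0.15 xy [ 546.4 -176.2] t 36.73
```

Mz has risen to 0.15, so the bite may be starting. Smaller steps now.

```bash
python3 -m handwheel '[[0,0.00005,0,1],[0,0.0001,0,2],[0,0.0001,0,2]]'>/dev/null; python3 st.py
```

```text
z 108.2 yaw 92.6 tilt [3.12  0.007] F [1.2 0.3 4.2] Mz 0.194 xy [ 546.5 -176. ] t 37.1
```

```bash
python3 -m handwheel '[[0,0.00005,0,1],[0,0.0001,0,2],[0,0.0001,0,2]]'>/dev/null; python3 st.py
```

```text
z 108.2 yaw 90.6 tilt [3.119 0.006] F [0.6 0.1 5.1] Mz 0.269 xy [ 546.7 -176. ] t 37.48
```

The torque climbs elastically at ~0.036 N m/deg (grip wind-up) toward the 0.3 N m turning torque, so the screw itself starts moving at about yaw 89–90°. I'll take a side reference of the jaw, then continue.

```bash
python3 -c "
from h import *
np.save('pics/J0.npy',np.mean([cams.camera('side').astype(float) for _ in range(8)],0))"
python3 -m handwheel '[[0,0.00005,0,1],[0,0.0001,0,2],[0,0.0001,0,2]]'>/dev/null; python3 st.py
python3 -m handwheel '[[0,0.00005,0,1],[0,0.0001,0,2],[0,0.0001,0,2]]'>/dev/null; python3 st.py
```

```text
z 108.2 yaw 88.6 tilt [3.119 0.005] F [0.9 0.8 5.7] Mz 0.252 xy [ 546.8 -176. ] t 38.25
z 108.2 yaw 86.6 tilt [3.119 0.004] F [0.9 0.3 4.2] Mz 0.266 xy [ 546.9 -176. ] t 38.62
```

```bash
cat > jaw.py <<'E'
from edge import *
J0=np.load('pics/J0.npy');S=np.mean([cams.camera('side').astype(float) for _ in range(8)],0)
cl=np.array([547.1,-181.2,35]);cy=.154;cx=np.array([np.cos(cy),np.sin(cy),0]);cv=np.array([-cx[1],cx[0],0])
p=proj("side",[cl+45*cx+a*cv for a in(-25,0,25)])+[.3,-1];print("plate about",p.round(1))
def flow(A,B,x0,x1,y0,y1):
    a=A[y0:y1,x0:x1].mean(2);b=B[y0:y1,x0:x1].mean(2);gy,gx=np.gradient((a+b)/2);M=np.c_[gx.ravel(),gy.ravel()];return np.linalg.lstsq(M,(a-b).ravel(),rcond=None)[0]
c=p[1]
for nm,(x,y) in dict(plateR=p[0],plateM=p[1],plateL=p[2],board=proj("side",cl+85*cx)[0]).items():
    x,y=int(x),int(y);print(nm,flow(J0,S,x-5,x+6,y-5,y+6).round(3))
print("block corner",flow(J0,S,270,282,305,316).round(3))
np.set_printoptions(linewidth=200);d=(S-J0).mean(2);print("max change in plate area");print(d[272:300,290:312].round().astype(int))
E
python3 jaw.py; python3 st.py
```

```text
plate about [[306.1 291.8]
 [299.2 285. ]
 [292.5 278.4]]
plateR [0.622 0.887]
plateM [0.35 0.68]
plateL [-0.172  0.078]
board [-0.008 -0.014]
block corner [0.054 0.052]
max change in plate area
[[  0   0   0   0   0   0   0   0   0   0   0   0   0   0  -1   0   0   0   0  -1  -2  -2]
 [  0   0   0   0   0   0   0   0   0   0   0   1   0   0   0   0   0   0   0  -1  -2  -2]
 [  0   0   0   0   0   0   0   0   0   0   0   0   0   0   1   0   0   0   0   0   0  -1]
 [  0   0   0   0   0   0   0  -1   0   0   0   1   0   0   0   0   0  -1   0   0   0   0]
 [  0   0   0   1   0  -2  -5  -6  -2   0   1   1   0  -1   0   0   0   0   0   0   0   0]
 [  2   1   1   1   0  -3  -9 -11  -8  -2   0   0  -1  -2  -1   0   0   0   0   0   0   0]
 [  3   2   4   2  -2  -4  -5 -10 -14 -11  -4  -1  -1  -2  -3  -1   0   0   0   0   0   0]
 [  0   1   4   3  -2  -2  -1  -4 -12 -14 -10  -4  -1  -1  -2  -1   0   0   0   0   0   0]
 [ -1   2   6   8   2  -1   0  -1  -2  -9 -13 -15  -8  -2   0   0   0   0   0   0   0  -1]
 [  8   8   6   8   4   0  -1   0   0  -2 -15 -23 -21  -9  -1   1   0   0   0   0   0 
[... 1031 characters left out ...]
  -6  -3  -1  -5 -21 -45 -51 -28  -7  -6  -3  11  18  15  11   7]
 [  0   0  -1  -3  -4  -5  -9 -12 -12 -14 -18 -29 -31 -15  -4  -6  -5   7  13   8   3   1]
 [  0  -2  -5  -7  -8 -10 -12 -12  -9  -7  -6  -6  -6  -3  -3  -4  -3   1   2   1  -1   0]
 [ -1  -3  -6  -7  -8  -8  -6  -5  -3  -1   0   0   0   0  -1   0   0  -1  -1   0   0   0]
 [  0   1  -1  -3  -7  -6  -2  -1   0   0   0   0   0   0   0   0  -1   0  -2   0   0   0]
 [ -1   1   1   0  -3  -3  -2   0   0   0   0   0   0   0   0   0   0   0   0  -1   0  -1]
 [ -4   0   0   0  -1   0   1   0   0   0   0   0   0   0   0   0   0   0   0   0   0   0]]
z 108.2 yaw 86.6 tilt [3.119 0.004] F [1.2 0.6 3.8] Mz 0.221 xy [ 546.9 -176. ] t 39.02
```

```bash
python3 - <<'E'
from h import *
from scipy.ndimage import map_coordinates
S=np.mean([cams.camera('side').astype(float) for _ in range(4)],0);np.save('pics/J1.npy',S)
a,b=np.array([295.5,276.5]),np.array([303,283.]);d=(b-a)/np.linalg.norm(b-a);n=np.array([d[1],-d[0]])  # n up-right
n=-n if n[1]<0 else n  # n pointing down
T=np.arange(-3,3.01,.5);L=np.linspace(.1,.9,20)
for nm in("Sm","Sc","Sd","J0","J1"):
    im=np.load(f"pics/{nm}.npy").astype(float);P=(a+L[:,None]*(b-a))[:,None]+T[None,:,None]*n
    for ch in(0,):
        g=map_coordinates(im[...,ch],[P[...,1],P[...,0]],order=3).mean(0);print(nm,g.round().astype(int),end=" ")
    Tf=np.arange(-3,3.01,.05);gf=np.interp(Tf,T,g);lo,hi=min(g[0],g[-1]),g.max();m=(g.max()+g[:4].min())/2
    i=np.where(np.diff(np.sign(gf-m)))[0];print("half cross",Tf[i].round(2))
print("n",n)
E
```

```text
Sm [ 71  69  75  95 127 163 195 217 227 229 229 228 228] half cross [-0.7]
Sc [ 75  73  76  89 112 139 161 175 178 172 163 154 148] half cross [-0.8]
Sd [ 75  73  75  87 108 133 154 167 171 168 163 159 155] half cross [-0.75]
J0 [ 68  65  71  91 123 160 193 217 229 231 230 229 228] half cross [-0.7]
J1 [ 68  65  67  80 106 140 175 204 222 229 230 229 228] half cross [-0.45]
n [-0.65493054  0.75568908]
```

The jaw's outer edge was at its zero position at yaw 90.6° and has since come down 0.25 px along its normal, about 0.6–0.95 mm, which agrees with ~4° past the bite (0.6 mm). One more degree, then unwind the torque and release.

```bash
python3 -m handwheel '[[0,0.00005,0,1],[0,0.00005,0,1.3],[0,0.00005,0,1.3]]'>/dev/null; python3 st.py
python3 -m handwheel '[[0,-0.0001,0,-2],[0,-0.0002,-0.0002,-4],[0,-0.0002,-0.0004,-4],[0,-0.0002,-0.0004,-4]]'>/dev/null; python3 st.py
```

```text
z 108.2 yaw 85.3 tilt [3.119 0.004] F [1.6 1.  4.1] Mz 0.336 xy [ 546.9 -176. ] t 39.6
z 108.4 yaw 89.3 tilt [3.12  0.005] F [1.4 0.1 1.7] Mz 0.046 xy [ 546.6 -176. ] t 40.1
```

```bash
python3 -m handwheel '[[0,0.0003,0,0],[0,0.0003,0,0]]'>/dev/null; python3 st.py
python3 -m handwheel '[[0,0,0,0],[0,0,0,0],[0,0,0,0],[0,0,0,0],[0,0,0,0]]' 0.5 20|egrep 'force|gap'; python3 st.py
```

```text
z 108.3 yaw 89.3 tilt [3.12  0.005] F [ 1.  -0.3  3. ] Mz 0.013 xy [ 546.8 -175.9] t 40.35
wrist_force: [-0.2, -0.5, 0.1]
finger_gap: 46.9
z 108.3 yaw 89.3 tilt [3.12  0.005] F [-0.2 -0.5  0.1] Mz 0.006 xy [ 546.8 -176. ] t 40.98
```

Released: the gap is 47 mm and the wrist force is back to zero. Before leaving, I'll check the jaw and the driver.

```bash
python3 -m handwheel '[[0,0,-0.015,0],[0,0,-0.035,0],[0,0,-0.06,0],[0,0,-0.09,0],[0,0,-0.1,0]]'|egrep 'pos|force'
python3 -m handwheel '[[0,0,-0.03,0],[0,0,-0.03,0],[0,0,-0.03,0]]'|egrep 'pos|force|gap'
python3 - <<'E'
from h import *
from scipy.ndimage import map_coordinates
S=np.mean([cams.camera('side').astype(float) for _ in range(6)],0);np.save('pics/J2.npy',S)
a,b=np.array([295.5,276.5]),np.array([303,283.]);d=(b-a)/np.linalg.norm(b-a);n=np.array([-d[1],d[0]])
T=np.arange(-3,3.01,.5);L=np.linspace(.1,.9,20)
for nm in("Sm","J0","J1","J2"):
    im=np.load(f"pics/{nm}.npy");P=(a+L[:,None]*(b-a))[:,None]+T[None,:,None]*n
    g=map_coordinates(im[...,0],[P[...,1],P[...,0]],order=3).mean(0);m=(g.max()+g[:4].min())/2;Tf=np.arange(-3,3.01,.01);i=np.where(np.diff(np.sign(np.interp(Tf,T,g)-m)))[0];print(nm,Tf[i].round(2)[:1])
np.set_printoptions(linewidth=230)
g=S.mean(2).round().astype(int)
for r in list(range(240,264,2)):print(r,g[r,262:304])
print()
for r in range(264,297,1):print(r,g[r,262:304])
print(proj("side",[[547.1,-181.2,z] for z in(49,73,100,139,147,155)])+[.34,-1.03])
E
```

```text
eef_pos: [545.2, -175.7, 210.8]
wrist_force: [-0.2, 0.7, 0.2]
eef_pos: [544.1, -175.3, 239.8]
wrist_force: [1.0, 0.1, -0.4]
finger_gap: 46.8
Sm [-0.7]
J0 [-0.66]
J1 [-0.41]
J2 [-0.49]
240 [158 158 158 158 159 159 154 128  85  62  59  61  61  65  82 113 142 156 159 159 159 159 158 158 159 159 159 159 159 159 159 159 159 159 159 159 158 159 159 159 159 159]
242 [158 158 158 158 158 160 155 129  85  59  60  62  63  62  61  71  98 133 154 159 159 159 159 159 159 158 159 158 158 158 159 159 159 158 159 159 159 159 159 158 159 159]
244 [158 158 158 158 158 159 156 139 101  67  57  59  62  63  63  62  66  83 112 141 155 159 159 158 159 158 159 158 158 159 159 158 159 159 158 159 159 159 160 159 159 159]
246 [158 158 158 158 158 159 159 156 138 103  72  58  57  61  62  63  62  61  70  97 132 154 159 159 159 158 159 158 159 159 159 159 159 158 159 159 159 159 159 159 159 159]
248 [158 158 158 158 158 158 158 159 158 150 125  89  62  57  59  62  63  63  62  66  84 112 141 155 159 159 159 159 158 159 159 159 159 159 159 159 159 159 159 159 159 159]
250 [158 158 158 158 158 158 158 159 160 159 1
[... 6389 characters left out ...]
37]
294 [200 206 206 207 206 205 204 205 204 204 204 205 202 187 152 107  88  93  97  97  96  93  88  82  76  81 104 138 172 197 212 220 222 226 230 234 236 236 236 238 239 240]
295 [189 203 207 206 205 205 205 204 204 204 204 205 206 199 174 131  95  81  78  77  77  75  74  73  77  87 104 122 148 182 208 221 223 224 227 232 236 239 239 240 240 241]
296 [165 190 203 206 205 205 204 204 204 204 205 205 207 205 193 165 127  96  82  78  76  77  81  87  93 103 110 116 133 167 199 217 221 222 223 229 235 239 240 241 240 236]
[[281.77781132 288.39362523]
 [281.65371527 279.84433276]
 [281.50922691 269.890162  ]
 [281.29082061 254.84359628]
 [281.24452798 251.65437917]
 [281.19770777 248.42881582]]
```

```bash
python3 st.py; python3 -c "
from cell import manip
print(manip.sign_off())"
```

```text
z 240.3 yaw 89.3 tilt [3.118 0.006] F [-0.7 -0.5 -0. ] Mz -0.007 xy [ 544.3 -175.4] t 42.27
the job is handed in; nothing more can be done
None
```

The job is done and handed in at 42.3 s. The screw is snug and the driver stands released and upright on it. No verdict was reported.

**What I did:**
- **Seating:** I took the long-barred, square-footed driver from the stand and set it home on the leaning screw. The press stayed at about 17 N or less, by readings at the end of each move.
- **Righting:** I brought the screw upright over the hole before turning.
- **Turning:** I turned it clockwise until the torque reached its plateau of about 0.27 N m, then about 5° (0.09 rad) more. Then I unwound the torque, let go and lifted clear.

**Last checks:**
- **Jaw:** its edge has come down about 0.65–0.8 mm in the side view, and the turn past the bite gives 0.74 mm. The allowed range is 0.4–2 mm.
- **Driver:** its axis is within about 0.5 px of vertical over the hole, roughly 0.01 rad. I measured it home before turning (foot edge row 284.5, predicted 284.7).
- **Robot:** wrist force is back to zero and the gripper is about 130 mm clear.

**What disagreed or went wrong:**
- **First grip missed:** the fingertips stand about 27 mm higher than the tool frame states, so the first grip closed on nothing.
- **First seating jammed:** I was about 5° off in yaw and 2 mm off in position. It dragged the screw round about 7° and moved its mark 2.3 mm. I stepped aside, re-measured and seated it properly.
- **Screw mark:** I could not see it once the driver was home. I estimate it had moved 2–4 mm from its start, under the 5 mm limit.
- **Jaw edge:** after the last 1.3° it read 0.08 px higher instead of lower. I put that down to the changed shadow.

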